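# Load the cassette drying rack, lay the spacer bars and cover it

### The job

Get the rinsed sample cassettes ready to dry. First push every orange cassette that is here down into a slot of the drying rack, one to a slot, until it clicks past the sprung ball and stands fully home; then lay one wooden spacer bar along the top of each of the rack's two blue cheeks, centred on it; last set the white dust cover level, centred and lengthwise over the rack on the two bars, so that it rests clear of the cassettes, and leave the timer, the vial and the jar where they are.

Things in the scene. Friction and masses are not known exactly. Their poses are not given: they have to be found in the camera images.
- rack: Drying rack fixed to the worktop, 84 x 226 x 77 mm: an aluminium block with four upright slots in a row along its y, and a raised narrow blue cheek at each end. Origin: centre of its underside, z up. Slots at y = -63, -21, 21, 63 mm, each 43 mm (x) by 21 mm (y), chamfered mouths at z = 46 mm, floors at z = 10 mm. Seated cassettes are 42 mm apart and reach z = 78 mm.
- slot_0 (a point): Centre of the floor of slot 0, 36 mm below its mouth; axes as the rack's. A sprung brass ball (10 mm) sits in the slot's +y wall 23 mm above the floor: a cassette goes down freely until its bead meets the ball, about 14 mm above home, then needs a push of about 5 to 12 N to snap past; it is home when standing on the floor
- slot_1 (a point): Centre of the floor of slot 1, 36 mm below its mouth; axes as the rack's. A sprung brass ball (10 mm) sits in the slot's +y wall 23 mm above the floor: a cassette goes down freely until its bead meets the ball, about 14 mm above home, then needs a push of about 5 to 12 N to snap past; it is home when standing on the floor
- slot_2 (a point): Centre of the floor of slot 2, 36 mm below its mouth; axes as the rack's. A sprung brass ball (10 mm) sits in the slot's +y wall 23 mm above the floor: a cassette goes down freely until its bead meets the ball, about 14 mm above home, then needs a push of about 5 to 12 N to snap past; it is home when standing on the floor
- slot_3 (a point): Centre of the floor of slot 3, 36 mm below its mouth; axes as the rack's. A sprung brass ball (10 mm) sits in the slot's +y wall 23 mm above the floor: a cassette goes down freely until its bead meets the ball, about 14 mm above home, then needs a push of about 5 to 12 N to snap past; it is home when standing on the floor
- cheek_0 (a point): Centre of the top face of the blue cheek at the rack's -y end, 77 mm above the worktop; the top face is 80 mm long along the rack's x and 20 mm wide along its y; axes as the rack's
- cheek_1 (a point): Centre of the top face of the blue cheek at the rack's +y end, 77 mm above the worktop; the top face is 80 mm long along the rack's x and 20 mm wide along its y; axes as the rack's
- cassette_0: Orange cassette, 40 mm (its x) by 18 mm (y) by 68 mm tall, about 50 g, standing on the worktop; origin: centre of its underside, z up. A rounded bead stands 3 mm out of both broad faces (+y, -y), 16 mm above the underside; bevelled foot: it fits a slot either way round, its x along the rack's x. Home, its top 32 mm stand free, to be held across the 40 mm. May be absent.
- cassette_1: Orange cassette, 40 mm (its x) by 18 mm (y) by 68 mm tall, about 50 g, standing on the worktop; origin: centre of its underside, z up. A rounded bead stands 3 mm out of both broad faces (+y, -y), 16 mm above the underside; bevelled foot: it fits a slot either way round, its x along the rack's x. Home, its top 32 mm stand free, to be held across the 40 mm. May be absent.
- cassette_2: Orange cassette, 40 mm (its x) by 18 mm (y) by 68 mm tall, about 50 g, standing on the worktop; origin: centre of its underside, z up. A rounded bead stands 3 mm out of both broad faces (+y, -y), 16 mm above the underside; bevelled foot: it fits a slot either way round, its x along the rack's x. Home, its top 32 mm stand free, to be held across the 40 mm. May be absent.
- cassette_3: Orange cassette, 40 mm (its x) by 18 mm (y) by 68 mm tall, about 50 g, standing on the worktop; origin: centre of its underside, z up. A rounded bead stands 3 mm out of both broad faces (+y, -y), 16 mm above the underside; bevelled foot: it fits a slot either way round, its x along the rack's x. Home, its top 32 mm stand free, to be held across the 40 mm. May be absent.
- bar_0: Plain light wooden spacer bar, 120 mm long (its x) and 14 mm square, 30 g; origin: its centre. It may lie on any of its four long faces. Either bar may go on either cheek.
- bar_1: Plain light wooden spacer bar, 120 mm long (its x) and 14 mm square, 30 g; origin: its centre. It may lie on any of its four long faces. Either bar may go on either cheek.
- cover: White dust cover, a flat plate 110 mm (its x) by 240 mm (its y) by 5 mm, 250 g, with a black block handle in the middle of its top, 16 mm (x) by 60 mm (y), reaching from 5 to 34 mm above the underside; origin: centre of its underside, z up. May be turned end for end.
- timer: Bystander: white lab timer, 62 x 64 x 18 mm, on the worktop; origin at the centre of its underside
- vial: Bystander: small vial with a blue cap, 27 mm across, 58 mm tall; origin at the centre of its underside
- jar: Bystander: small white jar with a green lid, 55 mm across, 76 mm tall; origin at the centre of its underside

How it is judged (in metres and radians):
On the way, in this order (a step that is already met when the one before it is completed fails the run):
1. every cassette present is clicked home in a slot of the rack (z of cassette_0 in the frame of rack between 0.007 and 0.0125 m and x of cassette_0 in the frame of rack between -0.005 and 0.005 m and y of cassette_0 in the frame of rack between -0.068 and 0.068 m and angle between each of cassette_0, cassette_1, cassette_2, cassette_3's own z axis and vertical below 0.12 rad and z of cassette_1 in the frame of rack between 0.007 and 0.0125 m and x of cassette_1 in the frame of rack between -0.005 and 0.005 m and y of cassette_1 in the frame of rack between -0.068 and 0.068 m and z of cassette_2 in the frame of rack between 0.007 and 0.0125 m and x of cassette_2 in the frame of rack between -0.005 and 0.005 m and y of cassette_2 in the frame of rack between -0.068 and 0.068 m and z of cassette_3 in the frame of rack between 0.007 and 0.0125 m and x of cassette_3 in the frame of rack between -0.005 and 0.005 m and y of cassette_3 in the frame of rack between -0.068 and 0.068 m), for 0.2 s.
2. one spacer bar lies along the top of each cheek (all of step 1 and (((z of bar_0 in the frame of cheek_0 between 0.004 and 0.01 m and x of bar_0 in the frame of cheek_0 between -0.025 and 0.025 m and y of bar_0 in the frame of cheek_0 between -0.01 and 0.01 m and angle between the x axis of bar_0 and the x axis of rack, either way round below 0.17 rad) and (z of bar_1 in the frame of cheek_1 between 0.004 and 0.01 m and x of bar_1 in the frame of cheek_1 between -0.025 and 0.025 m and y of bar_1 in the frame of cheek_1 between -0.01 and 0.01 m and angle between the x axis of bar_1 and the x axis of rack, either way round below 0.17 rad)) or ((z of bar_0 in the frame of cheek_1 between 0.004 and 0.01 m and x of bar_0 in the frame of cheek_1 between -0.025 and 0.025 m and y of bar_0 in the frame of cheek_1 between -0.01 and 0.01 m and angle between the x axis of bar_0 and the x axis of rack, either way round below 0.17 rad) and (z of bar_1 in the frame of cheek_0 between 0.004 and 0.01 m and x of bar_1 in the frame of cheek_0 between -0.025 and 0.025 m and y of bar_1 in the frame of cheek_0 between -0.01 and 0.01 m and angle between the x axis of bar_1 and the x axis of rack, either way round below 0.17 rad)))), for 0.2 s.
At the end, for the whole second after the job is handed in: Each cassette present stands on a slot floor (within 2.5 mm, tilt < 0.12 rad); one bar flat along each cheek (25 mm along, 10 mm across, 0.17 rad); cover level on both bars and at rest, centred within 20 mm across and 15 mm along the rack, 0.15 rad, tilt < 0.05 rad (all of step 2 and z of cover in the frame of rack between 0.087 and 0.095 m and x of cover in the frame of rack between -0.02 and 0.02 m and y of cover in the frame of rack between -0.015 and 0.015 m and angle between cover's own z axis and vertical below 0.05 rad and angle between the y axis of cover and the y axis of rack, either way round below 0.15 rad and linear speed of cover below 0.02 m/s); the robot touches nothing.
It fails at once if the timer is moved by more than 3 cm (distance of timer from where it was at the start of the episode above 0.03 m).
It fails at once if the vial is moved by more than 3 cm (distance of vial from where it was at the start of the episode above 0.03 m).
It fails at once if the jar is moved by more than 3 cm (distance of jar from where it was at the start of the episode above 0.03 m).
Of cassette_0, cassette_1, cassette_2, cassette_3 only 3 to 4 are there at a start; the rules pass over those that are not, and their reading is None.
At some moment in a run one of cover, bar_0, bar_1 may be knocked a few centimetres aside while the robot is not near it.
It also fails if it takes over 210 s, if anything falls off the work surface, if the arm or the gripper's body presses on something with over 40 N, if the wrist force passes 120 N, or if a joint passes its speed limit or range.

### The arm

A 6-joint arm with a two-finger parallel gripper is mounted at the origin on a cart in front of the work surface, level with it; the furniture and walls round the work are solid. World frame = base frame: x ahead of the robot, y to its left, z up, the work surface at z = 0. Lengths are in mm, angles in rad, forces in N, time in s.
With the tool pointing down it reaches from about 275 to 750 mm from the base axis. Payload 10.2 kg.
Tool frame: the origin (TCP) lies on the centre line of the jaws, within the pads' length; the fingertips stand 19 mm ahead of it and the grasp point (between the pads) is the TCP; z points along the fingers, y is the line along which they close (so a half turn about z gives the same grasp; the last joint's range is limited). The gripper opens to 85 mm and grips with 20 to 120 N. Pads are 22 mm wide; open, the fingers measure 114 mm over their backs; the gripper's body (76 mm by 85 mm) begins 54 mm behind the grasp point. The pads swing forward as they close: fully open they stand 13 mm farther back than shut.
Start: joints at [-0.223, 0.313, 1.498, -0, 1.331, -0.223], TCP at [525.006, -0.014, 250.294] pointing down, gripper open.
Joint ranges: [-2.94, 2.94], [-0.97, 2.17], [0.19, 2.56], [-1.23, 4.37], [0.02, 3.11], [-2.88, 2.88]. Speed limits (rad/s): [2.39, 2.39, 3.01, 3.14, 3.14, 3.14].

### API

Orientations are given as a unit quaternion [w, x, y, z].
In Python, from rig import sense, capture, finish_job, regions_of, mark_of gives the robot as it stands.
- The arm moves only by the tool jog_arm, never from a script. Its argument "series" is text: rows parted by semicolons, each of 7 numbers parted by spaces: the shift along the tool's x, y, z in units of 0.4 m (1.0 is 0.4 m), then the turn, a rotation vector about the tool's x, y, z in units of pi/2 rad (1.0 is pi/2 rad), then the opening, from -1 (shut) to 1 (fully open). A call has 1 to 20 rows; each row is the pose to reach, as a shift and turn from the pose commanded when the call began, along the tool's axes at that moment; what a row does not reach only later rows make up. A row lasts 1/8 s, in which the tool goes at most 62.5 mm and 10.7 degrees, less where a joint would pass 70% of its speed; a pose out of reach is approached as far as the arm can. A call with a number of a shift or a turn outside -1 to 1 is refused whole. A call with a gripper value outside its range is refused whole. The fingers move at their own pace and stop on an object; "grip_force" is the grip in N (left out, the last holds). Time passes only in rows, so rows that repeat a pose let the fingers close. It gives the time, the measured TCP pose, the force, the opening and the grip force at its end, in the units of the state.
- sense(): the state, without advancing time (a new reading comes with each control period).
- capture(name): name is "scene" or "side" or "wrist"; returns a dict with "img" (400x640x3 uint8, red, green, blue), "intrinsics" (3x3 intrinsics, pixels), "R" (3x3) and "t" (3): a world point X has camera coordinates R X + t. Camera axes: x right, y down, z forward; pixel columns grow to the right and rows downward; lengths in mm; the calibration is good to about 2 mm. A picture is of the moment at which its call begins. There is no depth.
- finish_job(): hands the job in; it is judged then, once.
Trained networks look in a picture, given as the dict that the camera call returned (one of the last four; its "shot" number tells which), for a name from the list of things; names that differ only in an ending like _2 or _b are one class to them, and where a whole thing is asked for, a point or a joint stands for the part that bears it (a point fixed in the world has none). Each returns a list of dicts, best first, with "confidence" (0 to 1); they miss things now and then, are a little off and sometimes report something else, mostly with a low value. They report only what shows in the picture. A call takes as long as a camera call.
- regions_of(label, picture): "region" (400x640 bool, what is visible of it) and "point" ([row, column] in pixels, amid what is visible of it).
- mark_of(label, picture): "point" ([row, column] in pixels: a listed point, or the origin of a listed thing).
The state is a dict: "time_s": time; "joints": joint angles; "dq": joint speeds; "tau": joint torques, N m; "eef_pos": TCP position; "ee_rot": TCP orientation; "force": force on the tool from outside, world axes, zero at the start; "wrist_torque": the same for the moment, N m; "grip_width": opening from 0.0 (shut) to 1.0 (fully open); "grip_force": force on a finger pad.
Only numpy, scipy, OpenCV 4.12 (cv2) and the standard library are available. Lean on these libraries where they do the work, as an engineer would, in place of code of your own. Each camera call takes 0.05 s, during which the arm holds its last target. There are 200 camera calls.

## Working session

There is one attempt and no reset: what is moved stays moved. The work goes in short steps, Python scripts to look and compute and a tool call to move; the robot and the scene stay as the last step left them, time stands still between calls to the robot, and variables do not carry over. Pictures are saved under pics/ and viewed, at most 17 in all, crops included, and the job is handed in when it is done.

Besides the shell and the picture viewer there is one more tool, called by a JSON object that holds its "method" and its "body", one argument or row to a line. jog_arm: Moves the arm, as the interface text tells. Shifts and turns lie within -1 to 1; 1 stands for 0.4 m of shift or pi/2 rad of turn. Its arguments: {"type":"object","properties":{"series":{"type":"string"},"grip_force":{"type":"number"}},"required":["series"]}

```bash
ls; mkdir -p pics; python3 - <<'E'
from rig import *
import cv2,numpy as np
s=sense();print(s)
for n in("scene","side","wrist"):
    p=capture(n);cv2.imwrite(f"pics/{n}0.png",p["img"][:,:,::-1]);print(n,p["intrinsics"],p["R"],p["t"])
    for l in("rack","cassette_0","bar_0","cover","timer","vial","jar"):
        print(l,[(round(r["confidence"],2),np.round(r["point"]).tolist(),int(r["region"].sum())) for r in regions_of(l,p)],[(round(r["confidence"],2),np.round(r["point"],1).tolist()) for r in mark_of(l,p)])
E
```

```text
pics
{'time_s': 0.0, 'joints': array([-2.23412416e-01,  3.13442323e-01,  1.49842133e+00, -1.26861221e-05,
        1.33096940e+00, -2.23388787e-01]), 'dq': array([ 1.64988127e-04, -5.46591721e-04, -7.61105690e-04,  8.98907008e-05,
       -1.21756495e-03, -1.09116562e-03]), 'tau': array([-5.78409599e-04, -4.12261176e+01, -2.59742296e+01, -3.58453699e-04,
        4.11797926e-03, -1.23038126e-05]), 'eef_pos': array([5.24778721e+02, 2.86054704e-02, 2.49744910e+02]), 'ee_rot': array([-5.21526086e-04,  7.07113931e-01,  7.07099359e-01, -3.35703984e-04]), 'force': array([-0.68354792, -0.47052862,  0.08279181]), 'wrist_torque': array([ 0.02361427,  0.03213703, -0.03036457]), 'grip_force': 0.0, 'grip_width': 0.9996478587048081}
scene [[404.41571924   0.         322.43479138]
 [  0.         404.41571924 202.33161675]
 [  0.           0.           1.        ]] [[-0.744982   -0.66682078  0.01875793]
 [-0.49889279  0.53826284 -0.67924892]
 [ 0.4428406  -0.51538642 -0.73366821]] [ 460.42562845  340.90038529 1184.11364009]
rack [(0.77, [225.0, 362.0], 1714)] [(0.63, [228.6, 363.2])]
cassette_0 [(0.38
[... 1470 characters left out ...]
480)] [(0.65, [162.1, 318.6])]
wrist [[310.95522998   0.         316.46491067]
 [  0.         310.95522998 201.43701874]
 [  0.           0.           1.        ]] [[ 9.99999585e-01  3.31736250e-04 -8.48425011e-04]
 [ 5.59994162e-04 -9.58442227e-01  2.85286144e-01]
 [-7.18526602e-04 -2.85286500e-01 -9.58442015e-01]] [-525.26468468  -36.95992717  378.75724798]
rack [(0.97, [211.0, 270.0], 14784)] [(0.97, [202.6, 268.8])]
cassette_0 [(0.66, [347.0, 248.0], 756), (0.47, [342.0, 336.0], 156)] [(0.92, [336.8, 246.9]), (0.7, [344.2, 344.9])]
bar_0 [(0.68, [248.0, 436.0], 1232), (0.62, [77.0, 439.0], 1640)] [(0.89, [250.5, 427.3]), (0.79, [76.7, 436.3])]
cover [] []
timer [] []
vial [] []
jar [] []
```

View pics/scene0.png

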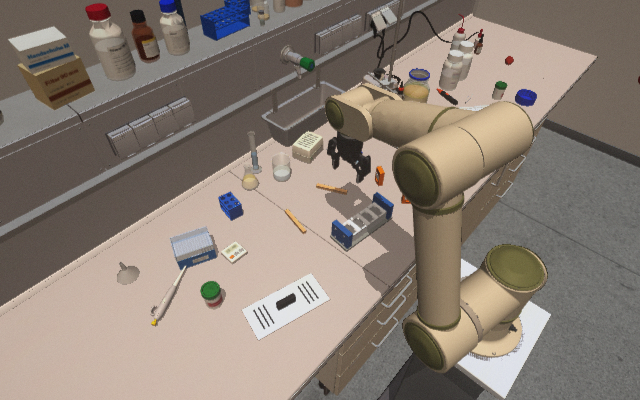

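View pics/side0.png

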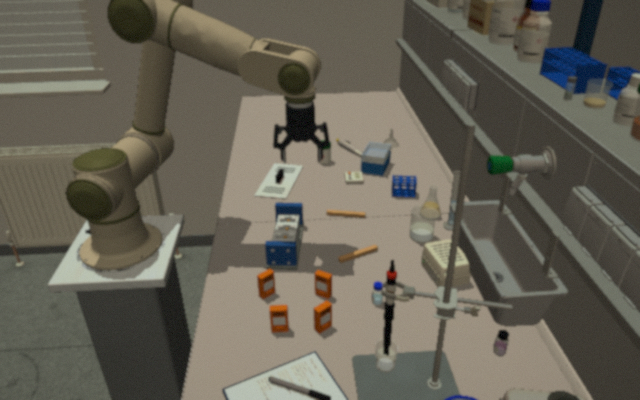

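View pics/wrist0.png

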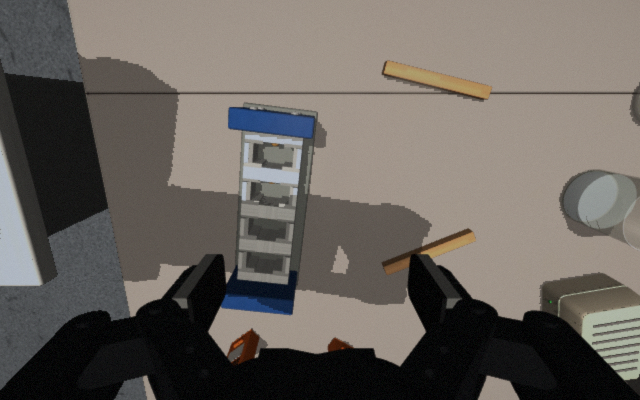

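The scene view shows the rack at about (362,225), the bars at (295,221) and (332,187), and the cover at (285,305). In the side view there are four orange cassettes at about (266,284), (278,318), (323,284) and (323,317), with the vial at (378,292). The wrist view shows the rack, turned a few degrees, and both bars.

```bash
cat > h.py <<'E'
from rig import *
import numpy as np, cv2
from scipy.spatial.transform import Rotation as Ro
from scipy.optimize import least_squares
def ray(p,px,z):           # px=(row,col) -> world xy at height z
    K,R,t=p["intrinsics"],p["R"],p["t"]
    d=R.T@np.linalg.solve(K,[px[1],px[0],1.]); c=-R.T@t
    return (c+d*(z-c[2])/d[2])
def proj(p,X):
    x=(np.atleast_2d(X)@p["R"].T+p["t"])@p["intrinsics"].T
    return x[:,:2]/x[:,2:]
def pose():
    s=sense(); q=s["ee_rot"]; return s["eef_pos"],Ro.from_quat([q[1],q[2],q[3],q[0]])
def yaw_tool(a):           # tool down, its y (closing) axis at angle a from world x
    c,s_=np.cos(a),np.sin(a)
    return Ro.from_matrix(np.array([[-s_,c,0],[c,s_,0],[0,0,-1]]).T.T)
def go(x,y,z,a,p0=None,r0=None):
    "numbers for jog_arm from the commanded pose"
    p,r=pose() if p0 is None else (p0,r0)
    sh=r.inv().apply(np.array([x,y,z])-p)/400
    tu=(r.inv()*yaw_tool(a)).as_rotvec()/(np.pi/2)
    return np.round(sh,4),np.round(tu,4)
def save(p,n): cv2.imwrite(f"pics/{n}.png",p["img"][:,:,::-1])
E
python3 - <<'E'
from h import *
p=capture("side")
for l,z in(("cassette_0",0),("bar_0",7),("cover",0),("timer",0),("vial",0),("jar",0),("cheek_0",77),("slot_0",10)):
    print(l,[(round(r["confidence"],2),np.round(ray(p,r["point"],z)[:2]).tolist()) for r in mark_of(l,p)])
for r in regions_of("vial",p): print(r["confidence"],ray(p,r["point"],29))
p=capture("wrist")
for l,z in(("cassette_0",0),("bar_0",7),("cheek_0",77),("slot_0",10),("rack",0)):
    print(l,[(round(r["confidence"],2),np.round(r["point"]).tolist(),np.round(ray(p,r["point"],z)[:2],1).tolist()) for r in mark_of(l,p)])
for r in regions_of("bar_0",p):
    b=cv2.minAreaRect(np.argwhere(r["region"])[:,::-1].astype(np.float32)); c=cv2.boxPoints(b)
    print([np.round(ray(p,(v,u),10)[:2],1).tolist() for u,v in c])
p=capture("scene")
for l,z in(("cover",0),("timer",0),("jar",0)):
    print(l,[(round(r["confidence"],2),np.round(ray(p,r["point"],z)[:2]).tolist()) for r in mark_of(l,p)])
print(yaw_tool(0).as_quat(), pose()[1].as_quat())
E
```

```text
cassette_0 [(0.73, [453.0, -368.0]), (0.73, [421.0, -240.0]), (0.72, [550.0, -373.0]), (0.67, [560.0, -255.0])]
bar_0 [(0.63, [662.0, 107.0]), (0.59, [661.0, -83.0])]
cover [(0.59, [458.0, 368.0])]
timer [(0.52, [698.0, 349.0])]
vial [(0.58, [696.0, -288.0])]
jar [(0.6, [601.0, 494.0])]
cheek_0 [(0.76, [480.0, 60.0]), (0.61, [452.0, -120.0])]
slot_0 [(0.84, [473.0, -10.0]), (0.72, [486.0, 37.0]), (0.7, [462.0, -103.0]), (0.66, [472.0, -44.0]), (0.6, [422.0, -250.0])]
0.59 [ 691.28263898 -301.71532556   29.        ]
cassette_0 [(0.72, [339.0, 247.0], [425.6, -245.0]), (0.58, [346.0, 342.0], [562.6, -257.0])]
bar_0 [(0.65, [78.0, 438.0], [658.2, 105.4]), (0.58, [249.0, 429.0], [670.1, -99.8]), (0.24, [126.0, 270.0], [472.0, 54.3])]
cheek_0 [(0.72, [303.0, 257.0], [460.3, -131.9])]
slot_0 [(0.87, [149.0, 276.0], [477.9, 28.4]), (0.85, [218.0, 270.0], [468.1, -57.1]), (0.55, [186.0, 272.0], [472.3, -15.8])]
rack [(0.61, [204.0, 270.0], [467.6, -41.5])]
[[608.1, -116.0], [718.1, -66.7], [728.2, -86.4], [616.9, -137.2]]
[[595.1, 108.2], [598.5, 124.4], [717.5, 97.5], [715.7, 80.5]]
[[381.8, -185.2], [428.8, 80.9], [526.1, 72.3], [500.3, -197.9]]
cover [(0.94, [455.0, 349.0])]
timer [(0.84, [709.0, 339.0])]
jar [(0.97, [614.0, 479.0])]
[0.70710678 0.70710678 0.         0.        ] [ 7.07094764e-01  7.07118798e-01 -7.89317272e-06  8.05694230e-06]
```

{"method": "jog_arm", "body": {
  "series": "-0.7 -0.075 -0.1 0 0 0 1; -0.7 -0.075 -0.1 0 0 0 1; -0.7 -0.075 -0.1 0 0 0 1; -0.7 -0.075 -0.1 0 0 0 1; -0.7 -0.075 -0.1 0 0 0 1; -0.7 -0.075 -0.1 0 0 0 1; -0.7 -0.075 -0.1 0 0 0 1; -0.7 -0.075 -0.1 0 0 0 1; -0.7 -0.075 -0.1 0 0 0 1"
}}

```text
time_s: 4.42
eef_pos: [495.3, -279.2, 290.4]
ee_rot: [0.0, 0.707, 0.708, 0.0]
force: [-0.2, 0.4, 0.5]
grip_width: 0.997
grip_force: 0.0
```

```bash
python3 - <<'E'
from h import *
print(pose()[0])
p=capture("wrist"); save(p,"w1")
for l,z in(("cassette_0",0),("vial",0),("cheek_0",77),("slot_0",10)):
    print(l,[(round(r["confidence"],2),np.round(r["point"]).tolist(),np.round(ray(p,r["point"],z)[:2],1).tolist()) for r in mark_of(l,p)])
for r in regions_of("cassette_0",p):
    print(r["confidence"],r["point"],r["region"].sum())
E
```

```text
[ 495.25056958 -279.19895174  290.38923011]
cassette_0 [(0.78, [232.0, 360.0], [557.2, -374.0]), (0.6, [225.0, 286.0], [451.8, -364.5]), (0.58, [148.0, 369.0], [565.0, -255.6]), (0.56, [140.0, 263.0], [425.4, -245.3])]
vial [(0.73, [175.0, 459.0], [688.0, -291.2])]
cheek_0 [(0.75, [29.0, 279.0], [459.3, -132.0])]
slot_0 [(0.68, [10.0, 288.0], [462.1, -97.9])]
0.94 [154.0, 375.0] 772
0.94 [241.6, 359.2] 1033
0.79 [144.4, 258.0] 782
0.62 [237.5, 285.3] 1012
```

View pics/w1.png

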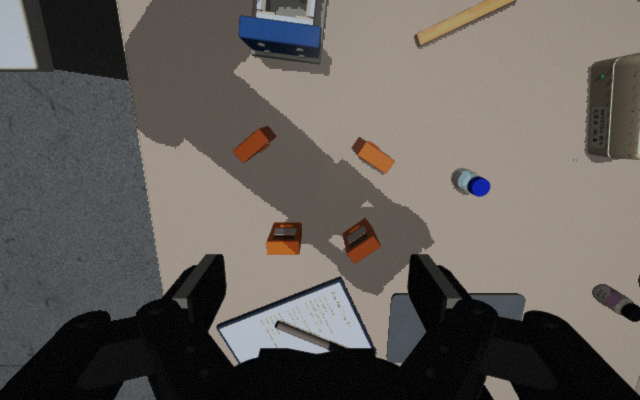

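Four cassettes are in view at pixels (254,144), (374,154), (285,238) and (361,240), with the vial at (474,183) and the rack's blue cheek at (281,36). Next I'll fit box silhouettes to them.

```bash
cat >> h.py <<'E'
from scipy.optimize import minimize
def box(dims,z0):
    x,y,z=dims; return np.array([[i*x/2,j*y/2,z0+k*z] for i in(-1,1) for j in(-1,1) for k in(0,1)])
def place(B,q): return Ro.from_euler("z",q[2]).apply(B)+[q[0],q[1],0]
def fit(obs,B,x0,yaws):
    "obs: list of (picture, region); silhouette fit of hull of B; returns (x,y,yaw), 1-IoU"
    S=4
    big=[(p,cv2.resize(r.astype(np.uint8),None,fx=S,fy=S,interpolation=cv2.INTER_LINEAR)) for p,r in obs]
    def cost(q):
        c=0
        for p,r in big:
            m=np.zeros_like(r); h=cv2.convexHull((proj(p,place(B,q))*S+S/2).astype(np.float32))
            cv2.fillConvexPoly(m,np.round(h).astype(np.int32),1)
            c+=1-(m&r).sum()/max(1,(m|r).sum())
        return c/len(big)
    best=None
    for a in yaws:
        s=minimize(cost,[x0[0],x0[1],a],method="Nelder-Mead",options=dict(initial_simplex=[[x0[0],x0[1],a],[x0[0]+8,x0[1],a],[x0[0],x0[1]+8,a],[x0[0],x0[1],a+.3]],xatol=.05,fatol=1e-4))
        if best is None or s.fun<best.fun: best=s
    return best.x,best.fun
CAS=box((40,18,68),0); BAR=box((120,14,14),0); COV=box((110,240,5),0)
E
python3 - <<'E'
from h import *
p=capture("wrist"); s=capture("side")
Rw=regions_of("cassette_0",p); Rs=regions_of("cassette_0",s)
for r in Rw:
    if r["confidence"]<.3: continue
    x0=ray(p,r["point"],34)
    q,c=fit([(p,r["region"])],CAS,x0,np.arange(0,3.1,.52))
    print("wrist",np.round(q,3),round(c,3), "open",r["confidence"])
    u=proj(s,[q[0],q[1],34])[0]
    m=[t for t in Rs if np.hypot(*(np.array(t["point"])[::-1]-u))<15]
    if m:
        q2,c2=fit([(p,r["region"]),(s,m[0]["region"])],CAS,q,[q[2],q[2]+.4,q[2]-.4]); print("  both",np.round(q2,3),round(c2,3))
E
```

```text
wrist [ 561.601 -258.109    2.555] 0.088 open 0.94
  both [ 561.003 -257.457    2.562] 0.084
wrist [ 4.54810e+02 -3.68056e+02 -1.10000e-01] 0.099 open 0.64
  both [ 4.54195e+02 -3.66962e+02  2.90000e-02] 0.106
wrist [ 422.338 -245.951    0.671] 0.075 open 0.61
  both [ 422.499 -245.794    0.664] 0.115
```

{"method": "jog_arm", "body": {
  "series": "0.75 -0.06 0 0 0 0 1; 0.75 -0.06 0 0 0 0 1; 0.75 -0.06 0 0 0 0 1; 0.75 -0.06 0 0 0 0 1; 0.75 -0.06 0 0 0 0 1; 0.75 -0.06 0 0 0 0 1; 0.75 -0.06 0 0 0 0 1; 0.75 -0.06 0 0 0 0 1; 0.75 -0.06 0 0 0 0 1"
}}

```text
time_s: 6.05
eef_pos: [471.1, 19.1, 290.2]
ee_rot: [-0.0, 0.708, 0.707, -0.0]
force: [0.1, -0.7, -0.2]
grip_width: 1.0
grip_force: 0.0
```

```bash
python3 - <<'E'
from h import *
import pickle
print(pose()[0],sense()["joints"])
p=capture("wrist"); save(p,"w2")
out={}
for l in("cheek_0","slot_0","rack"):
    R=mark_of(l,p); out[l]=[(r["confidence"],r["point"]) for r in R]
    print(l,[(round(r["confidence"],2),np.round(r["point"],1).tolist(),np.round(ray(p,r["point"],{"cheek_0":77,"slot_0":10,"rack":0}[l])[:2],1).tolist()) for r in R])
rg=regions_of("rack",p); print([(r["confidence"],r["region"].sum()) for r in rg])
bars=[r["region"] for r in regions_of("bar_0",p) if r["region"].sum()<3000]
for r in bars:
    ij=np.argwhere(r).mean(0); x=ray(p,ij,7); print("bar",fit([(p,r)],BAR,x,[-.8,-.3,.3,.8]))
pickle.dump((p,rg[0]["region"]),open("view_a.pkl","wb"))
E
```

```text
[471.12831715  19.1081542  290.191684  ] [-2.08649304e-01  1.65683133e-01  1.58033593e+00 -7.46485252e-05
  1.39577857e+00 -2.07125376e-01]
cheek_0 [(0.7, [298.3, 306.1], [458.3, -133.7]), (0.66, [141.5, 326.9], [482.6, 58.6])]
slot_0 [(0.95, [162.9, 323.0], [479.8, 24.4]), (0.94, [192.8, 314.7], [468.9, -15.9]), (0.89, [223.0, 313.2], [466.7, -59.1]), (0.79, [247.3, 312.2], [465.1, -95.7])]
rack [(0.89, [209.4, 313.3], [466.8, -42.6])]
[]
bar (array([ 6.67926794e+02, -1.03068271e+02,  4.39110747e-01]), np.float64(0.30311991719651044))
bar (array([ 6.56689800e+02,  1.03271326e+02, -2.22792882e-01]), np.float64(0.05267415730337077))Traceback (most recent call last):
  File "<stdin>", line 13, in <module>
IndexError: list index out of range
```

View pics/w2.png

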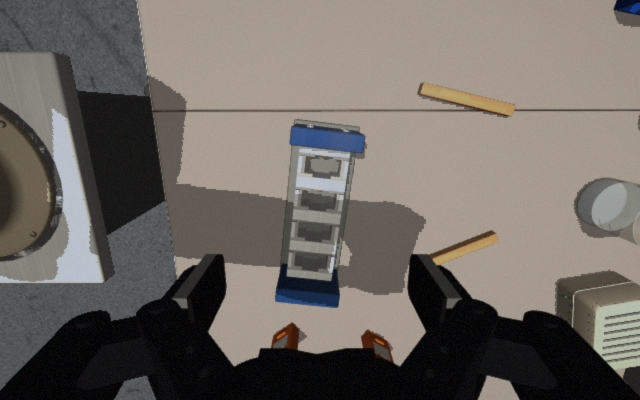

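The picture shows the rack upright with its four slots at (323,166), (319,199), (316,233) and (312,262), and blue cheeks at (328,138) and (308,285). The bars are at (467,99) and (465,248). I'll fit the rack from its blue cheeks.

```bash
cat >> h.py <<'E'
def cheeks(p):
    hsv=cv2.cvtColor(p["img"],cv2.COLOR_RGB2HSV)
    m=((hsv[...,0]>100)&(hsv[...,0]<128)&(hsv[...,1]>120)&(hsv[...,2]>35)).astype(np.uint8)
    n,l,st,c=cv2.connectedComponentsWithStats(m)
    return m,l,st,c
def fitrack(p,q0=(470,-30,-.11),zlo=46,S=4,gap=150):
    m,l,st,c=cheeks(p)
    k=np.zeros_like(m)
    for i in range(1,len(st)):
        w=ray(p,c[i][::-1],70)
        if st[i,4]>150 and np.hypot(w[0]-q0[0],w[1]-q0[1])<gap: k|=(l==i).astype(np.uint8)
    k=cv2.morphologyEx(k,cv2.MORPH_CLOSE,np.ones((5,5),np.uint8))
    r=cv2.resize(k,None,fx=S,fy=S,interpolation=cv2.INTER_LINEAR)
    def cost(q):
        M=np.zeros_like(r)
        for s in(-1,1):
            B=box((80,20,77-zlo),zlo)+[0,s*103,0]
            cv2.fillConvexPoly(M,np.round(cv2.convexHull((proj(p,place(B,q))*S+S/2).astype(np.float32))).astype(np.int32),1)
        return 1-(M&r).sum()/max(1,(M|r).sum())
    b=min((minimize(cost,np.array(q0)+d,method="Nelder-Mead",options=dict(initial_simplex=np.array(q0)+d+np.array([[0,0,0],[6,0,0],[0,6,0],[0,0,.06]]),xatol=.05,fatol=1e-5)) for d in np.array([[0,0,0],[5,-5,.03],[-5,5,-.03]])),key=lambda s:s.fun)
    return b.x,b.fun,int(k.sum())
E
python3 - <<'E'
from h import *
p=capture("wrist"); print(fitrack(p), fitrack(p,zlo=60), fitrack(p,zlo=70))
E
```

```text
(array([ 4.70120191e+02, -4.10770591e+01, -1.19592451e-01]), np.float64(0.3196859332135087), 2263) (array([ 4.70558549e+02, -4.01551058e+01, -1.17827220e-01]), np.float64(0.30013794239360936), 2263) (array([ 4.70006892e+02, -3.99954393e+01, -1.17420358e-01]), np.float64(0.37913762157198316), 2263)
```

{"method": "jog_arm", "body": {
  "series": "0 0 0 0 0 0.1 1; 0 0 0 0 0 0.2 1; 0 0 0 0 0 0.3 1; 0 0 0 0 0 0.4 1; 0 0 0 0 0 0.5 1; 0 0 0 0 0 0.6 1; 0 0 0 0 0 0.7 1; 0 0 0 0 0 0.8 1; 0 0 0 0 0 0.9 1; 0 0 0 0 0 1 1; 0 0 0 0 0 1 1; 0 0 0 0 0 1 1"
}}

```text
time_s: 7.9
eef_pos: [471.0, 20.0, 290.3]
ee_rot: [0.0, 1.0, 0.002, -0.0]
force: [-0.2, -0.6, 0.3]
grip_width: 1.0
grip_force: 0.0
```

```bash
python3 - <<'E'
from h import *
p=capture("wrist"); save(p,"w3"); print(pose()[0],pose()[1].as_matrix().round(2).tolist(),sense()["joints"].round(2))
for z in (46,60,20,0): print(z,fitrack(p,zlo=z))
for l,z in(("cheek_0",77),("slot_0",10)):
    print(l,[(round(r["confidence"],2),np.round(ray(p,r["point"],z)[:2],1).tolist()) for r in mark_of(l,p)])
E
```

```text
[471.01407461  19.96151067 290.29527368] [[1.0, 0.0, -0.0], [0.0, -1.0, 0.0], [-0.0, -0.0, -1.0]] [-0.21  0.17  1.58  0.    1.4   1.36]
46 (array([ 4.70148103e+02, -4.08525495e+01, -1.31562097e-01]), np.float64(0.346835748376092), 2405)
60 (array([ 4.70304698e+02, -3.95686462e+01, -1.21860710e-01]), np.float64(0.31019899558207154), 2405)
20 (array([ 4.67648876e+02, -4.12957221e+01, -1.20456468e-01]), np.float64(0.4505984986812741), 2405)
0 (array([ 4.68771313e+02, -3.89876258e+01, -1.19359794e-01]), np.float64(0.5028567684445027), 2405)
cheek_0 [(0.94, [461.2, -131.2]), (0.86, [483.2, 59.5])]
slot_0 [(0.78, [465.4, -100.5]), (0.71, [477.6, 24.0]), (0.66, [468.4, -60.2]), (0.6, [475.5, -13.3])]
```

View pics/w3.png

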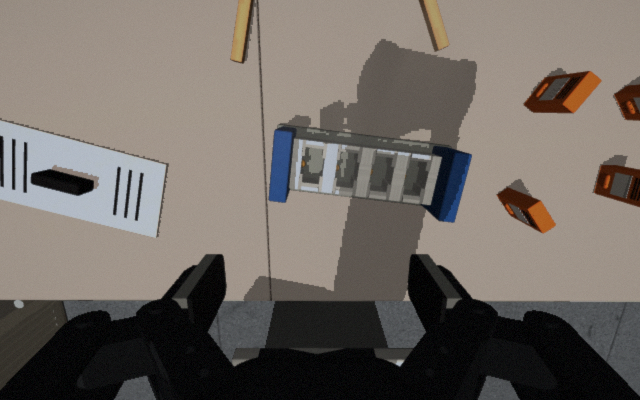

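The picture shows the rack across at (370,175), with its cheeks at (281,165) and (452,185), and part of the cover at (60,180). Grey shows beyond the cheeks, so their offset is probably less than I assumed. I'll fit it as a free parameter.

```bash
python3 - <<'E'
s=open("h.py").read()
s=s.replace("s*103,0]","s*q[3],0]").replace("q0=(470,-30,-.11)","q0=(471,-39,-.12,97)").replace("[[0,0,0],[6,0,0],[0,6,0],[0,0,.06]]","[[0,0,0,0],[6,0,0,0],[0,6,0,0],[0,0,.06,0],[0,0,0,5]]").replace("[[0,0,0],[5,-5,.03],[-5,5,-.03]]","[[0,0,0,0],[5,-5,.03,2],[-5,5,-.03,-2]]")
open("h.py","w").write(s)
E
python3 - <<'E'
from h import *
import cv2
p=capture("wrist")
for z in (46,60,20,0): print(z,fitrack(p,zlo=z))
class P(dict):pass
# first view again: rebuild from the saved picture, camera rigid on tool
E2=None
a=cv2.imread("pics/w2.png")[:,:,::-1].copy()
Rt=pose()[1].as_matrix(); tt=pose()[0]
Rtc=p["R"]@Rt; c=Rt.T@(-p["R"].T@p["t"]-tt)   # tool->cam rot, cam centre in tool
print(Rtc.round(3),c.round(1))
R2=Ro.from_quat([.7071068,.7071068,0,0]).as_matrix(); t2=np.array([471.1,19.1,290.2])
R=Rtc@R2.T; C=t2+R2@c
pa=dict(img=a,intrinsics=p["intrinsics"],R=R,t=-R@C)
for z in (46,60): print(z,fitrack(pa,zlo=z))
E
```

```text
46 (array([ 4.70604514e+02, -3.56129803e+01, -1.18795424e-01,  9.75416938e+01]), np.float64(0.33900461954153227), 2402)
60 (array([ 4.70592770e+02, -3.72779189e+01, -1.17692805e-01,  9.86236465e+01]), np.float64(0.2560092616211761), 2402)
20 (array([ 4.70611743e+02, -3.60102272e+01, -1.18809779e-01,  9.77127974e+01]), np.float64(0.44087939957828925), 2402)
0 (array([ 4.70247683e+02, -3.69855788e+01, -1.18189485e-01,  9.76301403e+01]), np.float64(0.49233241813433337), 2402)
[[ 0.001  1.    -0.001]
 [-0.958  0.001 -0.286]
 [-0.286  0.001  0.958]] [  73.    -0.4 -122.8]
46 (array([ 4.70311608e+02, -3.80672206e+01, -1.19005360e-01,  1.00132973e+02]), np.float64(0.33250563906211494), 2211)
60 (array([ 4.69766599e+02, -3.66451180e+01, -1.23328174e-01,  9.80199255e+01]), np.float64(0.24056502048738404), 2211)
```

```bash
python3 - <<'E'
from h import *
p=capture("wrist"); im=p["img"][:,:,::-1].copy(); im=cv2.resize(im[100:240,240:500],None,fx=3,fy=3,interpolation=cv2.INTER_NEAREST)
m,_,_,_=cheeks(p); m=cv2.resize(m[100:240,240:500],None,fx=3,fy=3,interpolation=cv2.INTER_NEAREST)
cs,_=cv2.findContours(m,cv2.RETR_LIST,cv2.CHAIN_APPROX_NONE); cv2.drawContours(im,cs,-1,(0,255,255),1)
q=[470.4,-37.3,-.119]
for s in(-1,1):
    for z in (46,77):
        T=place(np.array([[i*40,s*98+j*10,z] for i,j in((-1,-1),(1,-1),(1,1),(-1,1))],float),q)
        cv2.polylines(im,[np.round((proj(p,T)-[240,100])*3+1).astype(int)],True,(0,255,0) if z==77 else (0,0,255),1)
for y in(-63,-21,21,63):
    T=place(np.array([[i*21.5,y+j*10.5,46] for i,j in((-1,-1),(1,-1),(1,1),(-1,1))],float),q)
    cv2.polylines(im,[np.round((proj(p,T)-[240,100])*3+1).astype(int)],True,(255,0,255),1)
cv2.imwrite("pics/ov1.png",im)
E
```

```text
(no output)
```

View pics/ov1.png

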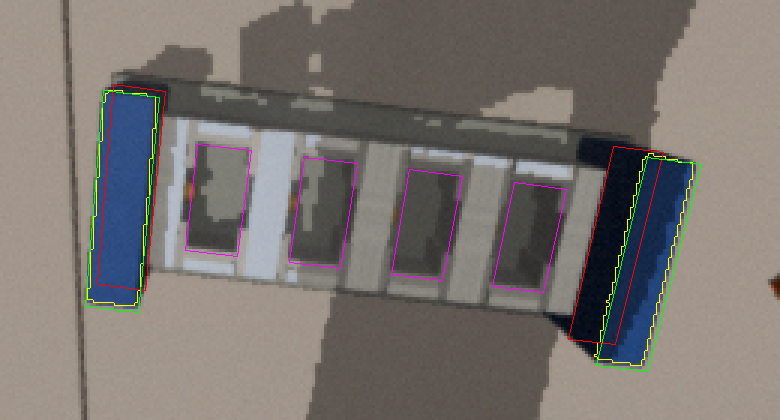

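The overlay lines up well. The blue mask (yellow outline) covers only the top faces, so I'll fit with flat tops, which also gives the wrist-camera bias between the two views.

```bash
python3 - <<'E'
from h import *
p=capture("wrist")
print(fitrack(p,zlo=76.9))
a=cv2.imread("pics/w2.png")[:,:,::-1].copy()
Rt=pose()[1].as_matrix(); tt=pose()[0]
Rtc=p["R"]@Rt; c=Rt.T@(-p["R"].T@p["t"]-tt)
R2=Ro.from_quat([.7071068,.7071068,0,0]).as_matrix(); t2=np.array([471.1,19.1,290.2])
R=Rtc@R2.T; C=t2+R2@c
pa=dict(img=a,intrinsics=p["intrinsics"],R=R,t=-R@C)
print(fitrack(pa,zlo=76.9))
Rw=regions_of("cassette_0",p)
for r in Rw:
    if r["confidence"]<.3: continue
    x0=ray(p,r["point"],34); print(fit([(p,r["region"])],CAS,x0,np.arange(0,3.1,.52)),r["region"][:,-1].sum(),r["confidence"])
E
```

```text
(array([ 4.71676948e+02, -3.64716410e+01, -1.16474366e-01,  9.71265556e+01]), np.float64(0.09444431157773903), 2400)
(array([ 4.70790976e+02, -3.50320990e+01, -1.17272310e-01,  9.67264815e+01]), np.float64(0.12643912899190768), 2211)
(array([ 552.7824183 , -371.87407318,    0.65281309]), np.float64(0.029005406333133088)) 36 0.93
(array([ 4.54334704e+02, -3.69789610e+02, -1.49233868e-01]), np.float64(0.03634636967970306)) 36 0.88
(array([ 422.87946749, -244.64037397,    0.71538288]), np.float64(0.05347364818617384)) 0 0.82
(array([ 561.79159736, -257.49578753,    2.46989462]), np.float64(0.05639753584473639)) 0 0.55
```

```bash
cat >> h.py <<'E'
def seq(cur,*pts):
    "shifts/turns of several poses (x,y,z,a), all from cur, in jog units"
    p,r=np.array(cur[:3],float),yaw_tool(cur[3])
    for t in pts: print(t,*go(*t,p,r))
RACK=(470.5,-36.2,-.117)
def rk(x,y): v=place(np.array([[x,y,0.]]),RACK)[0]; return v[:2].round(1)
E
python3 - <<'E'
from h import *
for y in(-63,-21,21,63): print(y,rk(0,y))
seq((471,20,290.3,-np.pi/2),(561,-258,160,-2.24),(561,-258,60,-2.24))
E
```

```text
-63 [463.1 -98.8]
-21 [468.  -57.1]
21 [473.  -15.3]
63 [477.9  26.4]
(561, -258, 160, -2.24) [0.225  0.695  0.3258] [0.    0.    0.426]
(561, -258, 60, -2.24) [0.225  0.695  0.5758] [0.    0.    0.426]
```

{"method": "jog_arm", "body": {
  "series": "0.225 0.695 0.3258 0 0 0.426 1; 0.225 0.695 0.3258 0 0 0.426 1; 0.225 0.695 0.3258 0 0 0.426 1; 0.225 0.695 0.3258 0 0 0.426 1; 0.225 0.695 0.3258 0 0 0.426 1; 0.225 0.695 0.3258 0 0 0.426 1; 0.225 0.695 0.3258 0 0 0.426 1; 0.225 0.695 0.3258 0 0 0.426 1; 0.225 0.695 0.5758 0 0 0.426 1; 0.225 0.695 0.5758 0 0 0.426 1; 0.225 0.695 0.5758 0 0 0.426 1; 0.225 0.695 0.5758 0 0 0.426 1; 0.225 0.695 0.5758 0 0 0.426 -1; 0.225 0.695 0.5758 0 0 0.426 -1; 0.225 0.695 0.5758 0 0 0.426 -1; 0.225 0.695 0.5758 0 0 0.426 -1; 0.225 0.695 0.5758 0 0 0.426 -1; 0.225 0.695 0.5758 0 0 0.426 -1; 0.225 0.695 0.5758 0 0 0.426 -1",
  "grip_force": 20
}}

```text
time_s: 10.62
eef_pos: [561.1, -258.1, 60.2]
ee_rot: [0.0, 0.945, -0.328, 0.0]
force: [-0.3, 0.1, 4.3]
grip_width: 0.205
grip_force: 23.0
```

{"method": "jog_arm", "body": {
  "series": "0 0 0 0 0 0 1; 0 0 0 0 0 0 1; 0 0 0 0 0 0 1; 0 0 0 0 0 0 1; 0 0 0 0 0 -1 1; 0 0 0 0 0 -1 1; 0 0 0 0 0 -1 1; 0 0 0 0 0 -1 1; 0 0 0 0 0 -1 1; 0 0 0 0 0 -1 1; 0 0 0 0 0 -1 1; 0 0 0 0 0 -1 1; 0 0 0 0 0 -1 1; 0 0 0 0 0 -1 1; 0 0 0 0 0 -1 -1; 0 0 0 0 0 -1 -1; 0 0 0 0 0 -1 -1; 0 0 0 0 0 -1 -1; 0 0 0 0 0 -1 -1; 0 0 0 0 0 -1 -1",
  "grip_force": 70
}}

```text
time_s: 13.12
eef_pos: [561.2, -258.1, 60.2]
ee_rot: [0.0, 0.9, 0.436, 0.0]
force: [0.2, -0.2, 2.9]
grip_width: 0.458
grip_force: 70.4
```

```bash
python3 - <<'E'
from h import *
print(pose()[0],pose()[1].as_matrix()[:,1],sense()["grip_width"]*85,sense()["joints"].round(2))
# slot 0 first (y=-63)
s=rk(0,-63)
seq((561,-258,60,-.669),(561,-258,160,-.669),(*s,170,-.117),(*s,112,-.117),(*s,84,-.117),(*s,66,-.117))
E
```

```text
[ 561.19236049 -258.14877286   60.22490291] [ 7.84308600e-01 -6.20370475e-01  7.02082909e-04] 38.93311299085804 [-0.62  0.71  1.4   0.    1.03  0.05]
(561, -258, 160, -0.669) [ 0.    0.   -0.25] [0. 0. 0.]
(np.float64(463.1), np.float64(-98.8), 170, -0.117) [ 0.1604 -0.4388 -0.275 ] [ 0.      0.     -0.3514]
(np.float64(463.1), np.float64(-98.8), 112, -0.117) [ 0.1604 -0.4388 -0.13  ] [ 0.      0.     -0.3514]
(np.float64(463.1), np.float64(-98.8), 84, -0.117) [ 0.1604 -0.4388 -0.06  ] [ 0.      0.     -0.3514]
(np.float64(463.1), np.float64(-98.8), 66, -0.117) [ 0.1604 -0.4388 -0.015 ] [ 0.      0.     -0.3514]
```

{"method": "jog_arm", "body": {
  "series": "0 0 -0.14 0 0 0 -1; 0 0 -0.25 0 0 0 -1; 0.1604 -0.4388 -0.275 0 0 -0.3514 -1; 0.1604 -0.4388 -0.275 0 0 -0.3514 -1; 0.1604 -0.4388 -0.275 0 0 -0.3514 -1; 0.1604 -0.4388 -0.275 0 0 -0.3514 -1; 0.1604 -0.4388 -0.275 0 0 -0.3514 -1; 0.1604 -0.4388 -0.275 0 0 -0.3514 -1; 0.1604 -0.4388 -0.13 0 0 -0.3514 -1; 0.1604 -0.4388 -0.13 0 0 -0.3514 -1; 0.1604 -0.4388 -0.115 0 0 -0.3514 -1; 0.1604 -0.4388 -0.1 0 0 -0.3514 -1; 0.1604 -0.4388 -0.1 0 0 -0.3514 -1"
}}

```text
time_s: 14.75
eef_pos: [463.3, -98.9, 100.4]
ee_rot: [0.0, 0.747, 0.664, 0.0]
force: [0.5, 0.9, -0.2]
grip_width: 0.455
grip_force: 70.8
```

```bash
python3 - <<'E'
from h import *
s=sense();print(s["force"],s["wrist_torque"],pose()[0])
p=capture("wrist"); save(p,"w4")
E
```

```text
[ 0.48053386  0.94336242 -0.18006338] [-0.00066118  0.0462993  -0.01866731] [463.34167082 -98.9392754  100.40011746]
```

View pics/w4.png

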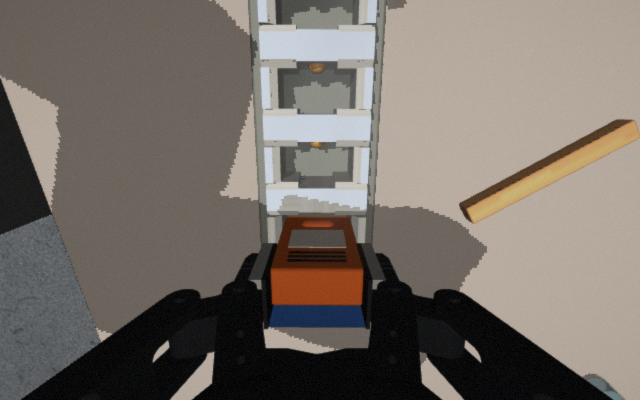

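The held cassette, at about (317,265), is lined up with slot 0 and already 6 mm into its mouth with no force. I'll push on.

{"method": "jog_arm", "body": {
  "series": "0 0 0.02 0 0 0 -1; 0 0 0.035 0 0 0 -1; 0 0 0.045 0 0 0 -1; 0 0 0.055 0 0 0 -1; 0 0 0.065 0 0 0 -1; 0 0 0.075 0 0 0 -1; 0 0 0.08 0 0 0 -1; 0 0 0.082 0 0 0 -1; 0 0 0.082 0 0 0 -1"
}}

```text
time_s: 15.92
eef_pos: [463.5, -99.6, 69.9]
ee_rot: [0.001, 0.747, 0.665, -0.0]
force: [-11.9, -1.5, 40.4]
grip_width: 0.456
grip_force: 76.0
```

```bash
python3 - <<'E'
from h import *
p=capture("side")
for r in regions_of("cassette_0",p): print(r["confidence"],r["point"])
for r in mark_of("cassette_0",p): print(r["confidence"],r["point"], ray(p,r["point"],10))
print(sense()["force"],pose()[0])
# next: B, pinch then regrasp
seq((463.1,-98.8,67.2,-.117),(463.1,-98.8,150,-.117),(422,-245.5,160,-.856),(422,-245.5,60,-.856))
E
```

```text
0.96 [318.9, 275.5]
0.56 [237.0, 282.1]
0.9 [294.0, 264.8] [ 418.10050684 -250.10396067   10.        ]
0.85 [326.0, 324.7] [ 557.51079866 -370.80926512   10.        ]
0.77 [330.8, 279.6] [ 454.89591184 -377.97224893   10.        ]
0.62 [302.5, 379.5] [ 694.58478471 -302.82639331   10.        ]
[-12.1869884   -3.05785281  39.06377855] [463.47751941 -99.55556929  69.94737338]
(463.1, -98.8, 150, -0.117) [ 0.     0.    -0.207] [0. 0. 0.]
(422, -245.5, 160, -0.856) [-0.3762 -0.0592 -0.232 ] [0.     0.     0.4705]
(422, -245.5, 60, -0.856) [-0.3762 -0.0592  0.018 ] [0.     0.     0.4705]
```

{"method": "jog_arm", "body": {
  "series": "0 0 -0.005 0 0 0 1; 0 0 -0.005 0 0 0 1; 0 0 -0.005 0 0 0 1; 0 0 -0.005 0 0 0 1; 0 0 -0.1 0 0 0 1; 0 0 -0.207 0 0 0 1; -0.3762 -0.0592 -0.232 0 0 0.4705 1; -0.3762 -0.0592 -0.232 0 0 0.4705 1; -0.3762 -0.0592 -0.232 0 0 0.4705 1; -0.3762 -0.0592 -0.232 0 0 0.4705 1; -0.3762 -0.0592 -0.232 0 0 0.4705 1; -0.3762 -0.0592 -0.1 0 0 0.4705 1; -0.3762 -0.0592 0.018 0 0 0.4705 1; -0.3762 -0.0592 0.018 0 0 0.4705 1; -0.3762 -0.0592 0.018 0 0 0.4705 -1; -0.3762 -0.0592 0.018 0 0 0.4705 -1; -0.3762 -0.0592 0.018 0 0 0.4705 -1; -0.3762 -0.0592 0.018 0 0 0.4705 -1; -0.3762 -0.0592 0.018 0 0 0.4705 -1; -0.3762 -0.0592 0.018 0 0 0.4705 -1",
  "grip_force": 20
}}

```text
time_s: 18.58
eef_pos: [422.3, -245.7, 60.7]
ee_rot: [0.0, 0.937, 0.35, 0.0]
force: [-1.5, 0.9, 6.9]
grip_width: 0.201
grip_force: 23.5
```

```bash
python3 - <<'E'
from h import *
p=capture("wrist"); save(p,"w5"); print(pose()[0])
s=capture("side"); R=regions_of("cassette_0",s)
import sys
for r in R:
    print(r["confidence"],r["point"],r["region"].sum())
for z in(10,12,24): print(z,proj(s,[[463.1,-98.8,z+68]]))
cv2.imwrite("pics/s5.png",cv2.resize(s["img"][180:350,220:420,::-1],None,fx=3,fy=3,interpolation=cv2.INTER_CUBIC))
E
```

```text
[ 422.30664163 -245.72508785   60.70513149]
0.97 [322.2, 279.5] 470
0.87 [287.7, 261.3] 252
0.58 [315.7, 325.9] 528
0.58 [252.3, 340.2] 281
0.42 [236.8, 281.8] 96
0.34 [231.5, 287.4] 1458
0.31 [177.8, 351.4] 217
10 [[281.53342009 235.67668155]]
12 [[281.49453452 235.05562977]]
24 [[281.26001367 231.3100353 ]]
```

View pics/s5.png

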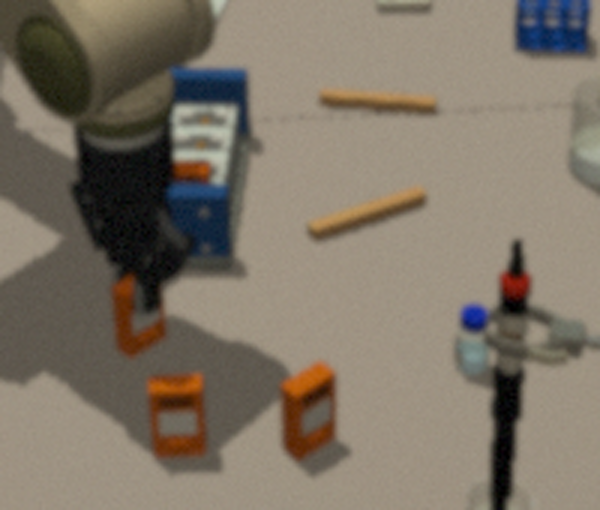

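The side crop shows the first cassette standing low in the rack behind the near cheek at (192,172), which is consistent with being home. The gripper is now pinching the second one at (140,315).

{"method": "jog_arm", "body": {
  "series": "0 0 0 0 0 0 1; 0 0 0 0 0 0 1; 0 0 0 0 0 0 1; 0 0 0 0 0 0 1; 0 0 0 0 0 -1 1; 0 0 0 0 0 -1 1; 0 0 0 0 0 -1 1; 0 0 0 0 0 -1 1; 0 0 0 0 0 -1 1; 0 0 0 0 0 -1 1; 0 0 0 0 0 -1 1; 0 0 0 0 0 -1 1; 0 0 0 0 0 -1 1; 0 0 0 0 0 -1 1; 0 0 0 0 0 -1 -1; 0 0 0 0 0 -1 -1; 0 0 0 0 0 -1 -1; 0 0 0 0 0 -1 -1; 0 0 0 0 0 -1 -1; 0 0 0 0 0 -1 -1",
  "grip_force": 70
}}

```text
time_s: 21.22
eef_pos: [422.3, -245.7, 60.3]
ee_rot: [0.0, 0.415, 0.91, -0.0]
force: [0.2, -0.2, 5.2]
grip_width: 0.456
grip_force: 70.5
```

```bash
python3 - <<'E'
from h import *
print(pose()[0],sense()["grip_width"]*85,sense()["joints"].round(2))
s=rk(0,-21)
seq((422,-245.5,60,.715),(*s,170,-.117),(*s,100,-.117),(*s,69.2,-.117))
E
```

```text
[ 422.26038774 -245.70308444   60.2786211 ] 38.757569628039306 [-0.77  0.48  1.82  0.    0.84 -1.48]
(np.float64(468.0), np.float64(-57.1), 170, -0.117) [ 0.2803  0.3956 -0.275 ] [0.     0.     0.5297]
(np.float64(468.0), np.float64(-57.1), 100, -0.117) [ 0.2803  0.3956 -0.1   ] [0.     0.     0.5297]
(np.float64(468.0), np.float64(-57.1), 69.2, -0.117) [ 0.2803  0.3956 -0.023 ] [0.     0.     0.5297]
```

{"method": "jog_arm", "body": {
  "series": "0 0 -0.14 0 0 0 -1; 0 0 -0.275 0 0 0 -1; 0.2803 0.3956 -0.275 0 0 0.5297 -1; 0.2803 0.3956 -0.275 0 0 0.5297 -1; 0.2803 0.3956 -0.275 0 0 0.5297 -1; 0.2803 0.3956 -0.275 0 0 0.5297 -1; 0.2803 0.3956 -0.275 0 0 0.5297 -1; 0.2803 0.3956 -0.275 0 0 0.5297 -1; 0.2803 0.3956 -0.13 0 0 0.5297 -1; 0.2803 0.3956 -0.13 0 0 0.5297 -1; 0.2803 0.3956 -0.1 0 0 0.5297 -1; 0.2803 0.3956 -0.08 0 0 0.5297 -1; 0.2803 0.3956 -0.065 0 0 0.5297 -1; 0.2803 0.3956 -0.05 0 0 0.5297 -1; 0.2803 0.3956 -0.04 0 0 0.5297 -1; 0.2803 0.3956 -0.03 0 0 0.5297 -1; 0.2803 0.3956 -0.023 0 0 0.5297 -1; 0.2803 0.3956 -0.023 0 0 0.5297 -1"
}}

```text
time_s: 23.48
eef_pos: [468.4, -57.5, 70.2]
ee_rot: [0.001, 0.747, 0.665, -0.0]
force: [-4.0, -2.9, 12.4]
grip_width: 0.453
grip_force: 72.2
```

```bash
python3 - <<'E'
from h import *
print(sense()["force"],pose()[0])
# C: x yaw about -.15 ; pinch at a=-1.72
seq((468,-57.1,69.2,-.117),(468,-57.1,150,-.117),(453.6,-369,160,-1.72),(453.6,-369,60,-1.72))
E
```

```text
[-4.04969138 -2.94098949 12.37999913] [468.41485904 -57.48070376  70.23981286]
(468, -57.1, 150, -0.117) [ 0.     0.    -0.202] [0. 0. 0.]
(453.6, -369, 160, -1.72) [-0.7786  0.0553 -0.227 ] [0.     0.     1.0205]
(453.6, -369, 60, -1.72) [-0.7786  0.0553  0.023 ] [0.     0.     1.0205]
```

{"method": "jog_arm", "body": {
  "series": "0 0 -0.002 0 0 0 1; 0 0 -0.002 0 0 0 1; 0 0 -0.002 0 0 0 1; 0 0 -0.002 0 0 0 1; 0 0 -0.1 0 0 0 1; 0 0 -0.202 0 0 0 1; -0.7786 0.0553 -0.227 0 0 1 1; -0.7786 0.0553 -0.227 0 0 1 1; -0.7786 0.0553 -0.227 0 0 1 1; -0.7786 0.0553 -0.227 0 0 1 1; -0.7786 0.0553 -0.227 0 0 1 1; -0.7786 0.0553 -0.227 0 0 1 1; -0.7786 0.0553 -0.227 0 0 1 1; -0.7786 0.0553 -0.227 0 0 1 1; -0.7786 0.0553 -0.227 0 0 1 1; -0.7786 0.0553 -0.227 0 0 1 1; -0.7786 0.0553 -0.227 0 0 1 1",
  "grip_force": 20
}}

```text
time_s: 25.6
eef_pos: [453.5, -369.0, 159.9]
ee_rot: [-0.0, 0.998, -0.058, -0.0]
force: [0.9, 0.5, -0.3]
grip_width: 1.004
grip_force: 0.0
```

```bash
python3 - <<'E'
from h import *
print(pose()[0])
p=capture("wrist"); save(p,"w6")
for r in regions_of("cassette_0",p):
    print(r["confidence"],r["point"],r["region"].sum())
p=capture("side")
for r in regions_of("cassette_0",p):
    if r["confidence"]>.3:
        x0=ray(p,r["point"],34); print(r["confidence"],r["point"],fit([(p,r["region"])],CAS,x0,np.arange(0,3.1,.52)))
E
```

```text
[ 453.54401644 -368.96249575  159.90639129]
0.79 [71.2, 302.4] 1991
0.62 [202.2, 316.3] 1695
0.97 [316.5, 322.9] (array([ 552.68039229, -366.19075191,    0.71955504]), np.float64(0.055454655527303554))
0.67 [153.5, 321.5] (array([614.64985448, 485.03939022,   2.72647248]), np.float64(0.2877404313192151))
0.56 [321.5, 276.4] (array([ 4.53126471e+02, -3.65584290e+02,  4.16315321e-02]), np.float64(0.09577567370721052))
```

View pics/w6.png

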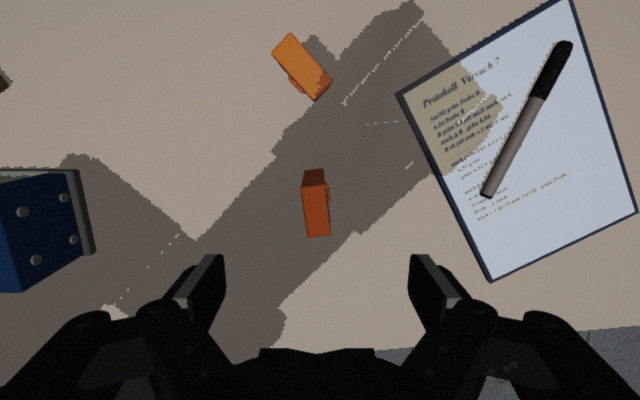

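The cassette lies between the open fingers at about (316,203), with its broad faces toward the pads. I'll go down and pinch.

```bash
python3 - <<'E'
from h import *
p=capture("wrist")
for r in regions_of("cassette_0",p):
    if r["confidence"]>.3 and r["region"].sum()>800:
        x0=ray(p,r["point"],34); print(r["confidence"],r["point"],fit([(p,r["region"])],CAS,x0,np.arange(0,3.1,.52)))
E
```

```text
0.77 [202.4, 317.3] (array([ 455.15029446, -368.77050006,    3.14764034]), np.float64(0.06629524510319207))
0.64 [69.0, 301.4] (array([ 552.51304238, -370.46928319,    0.63168998]), np.float64(0.061783936176594056))
```

{"method": "jog_arm", "body": {
  "series": "0 0 0.14 0 0 0 1; 0 0 0.25 0 0 0 1; 0 0 0.25 0 0 0 1; 0 0 0.25 0 0 0 1; 0 0 0.25 0 0 0 -1; 0 0 0.25 0 0 0 -1; 0 0 0.25 0 0 0 -1; 0 0 0.25 0 0 0 -1; 0 0 0.25 0 0 0 -1; 0 0 0.25 0 0 0 -1; 0 0 0.25 0 0 0 -1; 0 0 0.25 0 0 0 1; 0 0 0.25 0 0 0 1; 0 0 0.25 0 0 0 1; 0 0 0.25 0 0 0 1",
  "grip_force": 25
}}

```text
time_s: 27.78
eef_pos: [453.5, -369.0, 59.9]
ee_rot: [-0.0, 0.998, -0.059, -0.0]
force: [-0.2, -0.1, 0.3]
grip_width: 0.997
grip_force: 0.0
```

{"method": "jog_arm", "body": {
  "series": "0 0 0 0 0 -1 1; 0 0 0 0 0 -1 1; 0 0 0 0 0 -1 1; 0 0 0 0 0 -1 1; 0 0 0 0 0 -1 1; 0 0 0 0 0 -1 1; 0 0 0 0 0 -1 1; 0 0 0 0 0 -1 1; 0 0 0 0 0 -1 1; 0 0 0 0 0 -1 1; 0 0 0 0 0 -1 -1; 0 0 0 0 0 -1 -1; 0 0 0 0 0 -1 -1; 0 0 0 0 0 -1 -1; 0 0 0 0 0 -1 -1; 0 0 0 0 0 -1 -1",
  "grip_force": 70
}}

```text
time_s: 29.78
eef_pos: [453.7, -369.1, 60.2]
ee_rot: [0.0, 0.747, 0.664, 0.0]
force: [1.1, 0.0, 3.9]
grip_width: 0.453
grip_force: 70.4
```

```bash
python3 - <<'E'
from h import *
print(pose()[0],sense()["grip_width"]*85,sense()["joints"].round(2))
s=rk(0,21)
seq((453.5,-369,59.9,-.117),(*s,170,-.117),(*s,100,-.117),(*s,69.2,-.117))
E
```

```text
[ 453.7048535  -369.14354281   60.22633481] 38.4775319815121 [-0.88  0.65  1.51  0.    0.98 -0.77]
(np.float64(473.0), np.float64(-15.3), 170, -0.117) [ 0.8839 -0.0548 -0.2752] [0. 0. 0.]
(np.float64(473.0), np.float64(-15.3), 100, -0.117) [ 0.8839 -0.0548 -0.1003] [0. 0. 0.]
(np.float64(473.0), np.float64(-15.3), 69.2, -0.117) [ 0.8839 -0.0548 -0.0233] [0. 0. 0.]
```

{"method": "jog_arm", "body": {
  "series": "0 0 -0.14 0 0 0 -1; 0 0 -0.275 0 0 0 -1; 0.8839 -0.0548 -0.275 0 0 0 -1; 0.8839 -0.0548 -0.275 0 0 0 -1; 0.8839 -0.0548 -0.275 0 0 0 -1; 0.8839 -0.0548 -0.275 0 0 0 -1; 0.8839 -0.0548 -0.275 0 0 0 -1; 0.8839 -0.0548 -0.275 0 0 0 -1; 0.8839 -0.0548 -0.275 0 0 0 -1; 0.8839 -0.0548 -0.275 0 0 0 -1; 0.8839 -0.0548 -0.13 0 0 0 -1; 0.8839 -0.0548 -0.13 0 0 0 -1; 0.8839 -0.0548 -0.1 0 0 0 -1; 0.8839 -0.0548 -0.08 0 0 0 -1; 0.8839 -0.0548 -0.065 0 0 0 -1; 0.8839 -0.0548 -0.05 0 0 0 -1; 0.8839 -0.0548 -0.04 0 0 0 -1; 0.8839 -0.0548 -0.03 0 0 0 -1; 0.8839 -0.0548 -0.023 0 0 0 -1; 0.8839 -0.0548 -0.023 0 0 0 -1"
}}

```text
time_s: 32.28
eef_pos: [473.5, -15.8, 70.1]
ee_rot: [0.001, 0.747, 0.665, -0.0]
force: [-4.5, -4.3, 12.0]
grip_width: 0.452
grip_force: 72.3
```

```bash
python3 - <<'E'
from h import *
print(sense()["force"],pose()[0])
# D: x yaw about .65 ; pinch at a=.65-1.571
seq((473,-15.3,69.2,-.117),(473,-15.3,150,-.117),(552,-371,160,-.921),(552,-371,60,-.921))
E
```

```text
[-4.51371308 -4.31128522 11.98931739] [473.50437967 -15.83987536  70.13981116]
(473, -15.3, 150, -0.117) [ 0.     0.    -0.202] [0. 0. 0.]
(552, -371, 160, -0.921) [-0.8601  0.3    -0.227 ] [0.     0.     0.5118]
(552, -371, 60, -0.921) [-0.8601  0.3     0.023 ] [0.     0.     0.5118]
```

{"method": "jog_arm", "body": {
  "series": "0 0 -0.002 0 0 0 1; 0 0 -0.002 0 0 0 1; 0 0 -0.002 0 0 0 1; 0 0 -0.002 0 0 0 1; 0 0 -0.1 0 0 0 1; 0 0 -0.202 0 0 0 1; -0.8601 0.3 -0.227 0 0 0.5118 1; -0.8601 0.3 -0.227 0 0 0.5118 1; -0.8601 0.3 -0.227 0 0 0.5118 1; -0.8601 0.3 -0.227 0 0 0.5118 1; -0.8601 0.3 -0.227 0 0 0.5118 1; -0.8601 0.3 -0.227 0 0 0.5118 1; -0.8601 0.3 -0.227 0 0 0.5118 1; -0.8601 0.3 -0.227 0 0 0.5118 1; -0.8601 0.3 -0.227 0 0 0.5118 1; -0.8601 0.3 -0.227 0 0 0.5118 1; -0.8601 0.3 -0.1 0 0 0.5118 1; -0.8601 0.3 0.023 0 0 0.5118 1; -0.8601 0.3 0.023 0 0 0.5118 1; -0.8601 0.3 0.023 0 0 0.5118 1",
  "grip_force": 25
}}

```text
time_s: 34.78
eef_pos: [553.0, -371.6, 62.4]
ee_rot: [0.001, 0.948, 0.319, 0.001]
force: [1.1, -0.4, 0.5]
grip_width: 0.999
grip_force: 0.0
```

{"method": "jog_arm", "body": {
  "series": "0 0 0 0 0 0 -1; 0 0 0 0 0 0 -1; 0 0 0 0 0 0 -1; 0 0 0 0 0 0 -1; 0 0 0 0 0 0 -1; 0 0 0 0 0 0 -1; 0 0 0 0 0 0 -1; 0 0 0 0 0 0 1; 0 0 0 0 0 0 1; 0 0 0 0 0 0 1; 0 0 0 0 0 0 1"
}}

```text
time_s: 36.15
eef_pos: [552.0, -371.0, 59.9]
ee_rot: [-0.0, 0.948, 0.319, -0.0]
force: [-0.1, -0.8, -0.6]
grip_width: 1.0
grip_force: 0.0
```

{"method": "jog_arm", "body": {
  "series": "0 0 0 0 0 -1 1; 0 0 0 0 0 -1 1; 0 0 0 0 0 -1 1; 0 0 0 0 0 -1 1; 0 0 0 0 0 -1 1; 0 0 0 0 0 -1 1; 0 0 0 0 0 -1 1; 0 0 0 0 0 -1 1; 0 0 0 0 0 -1 1; 0 0 0 0 0 -1 1; 0 0 0 0 0 -1 -1; 0 0 0 0 0 -1 -1; 0 0 0 0 0 -1 -1; 0 0 0 0 0 -1 -1; 0 0 0 0 0 -1 -1; 0 0 0 0 0 -1 -1",
  "grip_force": 70
}}

```text
time_s: 38.15
eef_pos: [552.2, -371.1, 60.2]
ee_rot: [0.0, 0.445, 0.896, -0.0]
force: [0.6, 0.3, 3.1]
grip_width: 0.454
grip_force: 70.5
```

```bash
python3 - <<'E'
from h import *
print(pose()[0],sense()["grip_width"]*85,sense()["joints"].round(2))
s=rk(0,63)
seq((552,-371,60,.65),(*s,170,-.117),(*s,100,-.117),(*s,69.2,-.117))
E
```

```text
[ 552.21992565 -371.11977097   60.23283329] 38.62753064877936 [-0.77  0.8   1.23  0.    1.11 -1.42]
(np.float64(477.9), np.float64(26.4), 170, -0.117) [ 0.903   0.4538 -0.275 ] [0.     0.     0.4883]
(np.float64(477.9), np.float64(26.4), 100, -0.117) [ 0.903   0.4538 -0.1   ] [0.     0.     0.4883]
(np.float64(477.9), np.float64(26.4), 69.2, -0.117) [ 0.903   0.4538 -0.023 ] [0.     0.     0.4883]
```

{"method": "jog_arm", "body": {
  "series": "0 0 -0.14 0 0 0 -1; 0 0 -0.275 0 0 0 -1; 0.903 0.4538 -0.275 0 0 0.4883 -1; 0.903 0.4538 -0.275 0 0 0.4883 -1; 0.903 0.4538 -0.275 0 0 0.4883 -1; 0.903 0.4538 -0.275 0 0 0.4883 -1; 0.903 0.4538 -0.275 0 0 0.4883 -1; 0.903 0.4538 -0.275 0 0 0.4883 -1; 0.903 0.4538 -0.275 0 0 0.4883 -1; 0.903 0.4538 -0.275 0 0 0.4883 -1; 0.903 0.4538 -0.275 0 0 0.4883 -1; 0.903 0.4538 -0.13 0 0 0.4883 -1; 0.903 0.4538 -0.13 0 0 0.4883 -1; 0.903 0.4538 -0.1 0 0 0.4883 -1; 0.903 0.4538 -0.08 0 0 0.4883 -1; 0.903 0.4538 -0.065 0 0 0.4883 -1; 0.903 0.4538 -0.05 0 0 0.4883 -1; 0.903 0.4538 -0.04 0 0 0.4883 -1; 0.903 0.4538 -0.03 0 0 0.4883 -1; 0.903 0.4538 -0.023 0 0 0.4883 -1"
}}

```text
time_s: 40.65
eef_pos: [478.5, 25.9, 70.0]
ee_rot: [0.0, 0.747, 0.664, -0.0]
force: [-10.8, -4.8, 34.6]
grip_width: 0.455
grip_force: 75.3
```

{"method": "jog_arm", "body": {
  "series": "0 0 0 0 0 0 -1; 0 0 0 0 0 0 -1"
}}

```text
time_s: 40.9
eef_pos: [478.4, 26.0, 70.1]
ee_rot: [0.001, 0.747, 0.664, -0.0]
force: [-5.2, -5.1, 11.0]
grip_width: 0.454
grip_force: 72.3
```

```bash
python3 - <<'E'
from h import *
seq((477.9,26.4,69.2,-.117),(477.9,26.4,230,-.117),(570,20,290,0))
E
```

```text
(477.9, 26.4, 230, -0.117) [ 0.     0.    -0.402] [0. 0. 0.]
(570, 20, 290, 0) [ 0.011   0.2305 -0.552 ] [ 0.      0.     -0.0745]
```

{"method": "jog_arm", "body": {
  "series": "0 0 -0.002 0 0 0 1; 0 0 -0.002 0 0 0 1; 0 0 -0.002 0 0 0 1; 0 0 -0.002 0 0 0 1; 0 0 -0.14 0 0 0 1; 0 0 -0.28 0 0 0 1; 0 0 -0.402 0 0 0 1; 0.011 0.2305 -0.552 0 0 -0.0745 1; 0.011 0.2305 -0.552 0 0 -0.0745 1; 0.011 0.2305 -0.552 0 0 -0.0745 1; 0.011 0.2305 -0.552 0 0 -0.0745 1; 0.011 0.2305 -0.552 0 0 -0.0745 1; 0.011 0.2305 -0.552 0 0 -0.0745 1"
}}

```text
time_s: 42.52
eef_pos: [569.8, 20.1, 289.8]
ee_rot: [-0.0, 0.707, 0.707, -0.0]
force: [0.2, 0.7, -0.4]
grip_width: 0.998
grip_force: 0.0
```

```bash
python3 - <<'E'
from h import *
print(pose()[0])
p=capture("wrist"); save(p,"w7")
for r in regions_of("bar_0",p):
    print(r["confidence"],r["point"],r["region"].sum())
    if 300<r["region"].sum()<2500: print(fit([(p,r["region"])],BAR,ray(p,r["point"],7),[-.8,-.3,.3,.8]))
print("rack",fitrack(p,zlo=76.9))
E
```

```text
[569.75257666  20.07180494 289.79315653]
0.59 [237.4, 357.2] 1037
(array([ 6.26319590e+02, -8.76958525e+01,  4.23900702e-01]), np.float64(0.1112431148072146))
0.59 [99.4, 389.5] 1221
(array([ 6.56277476e+02,  1.03274708e+02, -2.21213045e-01]), np.float64(0.06332121212121211))
0.53 [186.4, 254.6] 7557
rack (array([ 4.72504913e+02, -3.47745272e+01, -1.10904595e-01,  9.71978717e+01]), np.float64(0.33352213314743817), 2400)
```

View pics/w7.png

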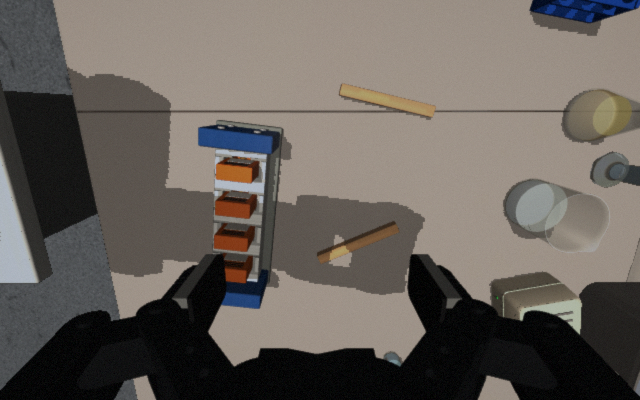

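The knocked bar is now at about (357,240), moved from where it was, and the other is still at (388,100). All four cassettes stand equally seated in the rack at (238,170), (236,204), (234,236) and (238,268).

```bash
python3 - <<'E'
from h import *
c=rk(0,97); d=rk(0,-97)
a=1.35; g=1.454
seq((569.9,20,290,0),(656,102,90,a),(656,102,21,a))
print()
seq((656,102,21,a),(656,102,160,a),(*c,160,g),(*c,98.5,g))
print()
seq((*c,98.5,g),(*c,180,g),(626,-89,100,1.995),(626,-89,21,1.995))
print()
seq((626,-89,21,1.995),(626,-89,160,1.995),(*d,160,g),(*d,98.5,g))
E
```

```text
(656, 102, 90, 1.35) [0.205  0.2153 0.5   ] [ 0.      0.     -0.8594]
(656, 102, 21, 1.35) [0.205  0.2153 0.6725] [ 0.      0.     -0.8594]

(656, 102, 160, 1.35) [ 0.      0.     -0.3475] [0. 0. 0.]
(np.float64(481.8), np.float64(60.1), 160, 1.454) [ 0.402  -0.1976 -0.3475] [ 0.      0.     -0.0662]
(np.float64(481.8), np.float64(60.1), 98.5, 1.454) [ 0.402  -0.1976 -0.1938] [ 0.      0.     -0.0662]

(np.float64(481.8), np.float64(60.1), 180, 1.454) [ 0.      0.     -0.2037] [0. 0. 0.]
(626, -89, 100, 1.995) [-0.4015 -0.3282 -0.0038] [ 0.      0.     -0.3444]
(626, -89, 21, 1.995) [-0.4015 -0.3282  0.1938] [ 0.      0.     -0.3444]

(626, -89, 160, 1.995) [ 0.      0.     -0.3475] [0. 0. 0.]
(np.float64(459.2), np.float64(-132.5), 160, 1.454) [ 0.4248  0.0725 -0.3475] [0.     0.     0.3444]
(np.float64(459.2), np.float64(-132.5), 98.5, 1.454) [ 0.4248  0.0725 -0.1938] [0.     0.     0.3444]
```

{"method": "jog_arm", "body": {
  "series": "0.205 0.215 0.5 0 0 -0.86 1; 0.205 0.215 0.5 0 0 -0.86 1; 0.205 0.215 0.5 0 0 -0.86 1; 0.205 0.215 0.5 0 0 -0.86 1; 0.205 0.215 0.5 0 0 -0.86 1; 0.205 0.215 0.5 0 0 -0.86 1; 0.205 0.215 0.5 0 0 -0.86 1; 0.205 0.215 0.5 0 0 -0.86 1; 0.205 0.215 0.5 0 0 -0.86 1; 0.205 0.215 0.6 0 0 -0.86 1; 0.205 0.215 0.6725 0 0 -0.86 1; 0.205 0.215 0.6725 0 0 -0.86 1; 0.205 0.215 0.6725 0 0 -0.86 -1; 0.205 0.215 0.6725 0 0 -0.86 -1; 0.205 0.215 0.6725 0 0 -0.86 -1; 0.205 0.215 0.6725 0 0 -0.86 -1; 0.205 0.215 0.6725 0 0 -0.86 -1; 0.205 0.215 0.6725 0 0 -0.86 -1; 0.205 0.215 0.6725 0 0 -0.86 -1; 0.205 0.215 0.6725 0 0 -0.86 -1",
  "grip_force": 35
}}

```text
time_s: 45.12
eef_pos: [656.7, 101.9, 21.6]
ee_rot: [0.0, 0.11, 0.994, 0.0]
force: [-0.9, -1.2, 5.7]
grip_width: 0.153
grip_force: 36.1
```

{"method": "jog_arm", "body": {
  "series": "0 0 -0.15 0 0 0 -1; 0 0 -0.3 0 0 0 -1; 0 0 -0.3475 0 0 0 -1; 0.402 -0.1975 -0.3475 0 0 -0.066 -1; 0.402 -0.1975 -0.3475 0 0 -0.066 -1; 0.402 -0.1975 -0.3475 0 0 -0.066 -1; 0.402 -0.1975 -0.3475 0 0 -0.066 -1; 0.402 -0.1975 -0.3475 0 0 -0.066 -1; 0.402 -0.1975 -0.24 0 0 -0.066 -1; 0.402 -0.1975 -0.21 0 0 -0.066 -1; 0.402 -0.1975 -0.2 0 0 -0.066 -1; 0.402 -0.1975 -0.195 0 0 -0.066 -1; 0.402 -0.1975 -0.195 0 0 -0.066 -1"
}}

```text
time_s: 46.75
eef_pos: [482.7, 60.0, 99.7]
ee_rot: [0.001, 0.058, 0.998, -0.0]
force: [0.5, 0.1, -0.2]
grip_width: 0.149
grip_force: 35.4
```

```bash
python3 - <<'E'
from h import *
print(sense()["force"],pose()[0])
p=capture("wrist"); save(p,"w8")
E
```

```text
[ 0.52734505  0.14024284 -0.24486099] [482.66129587  59.97771153  99.65436237]
```

View pics/w8.png

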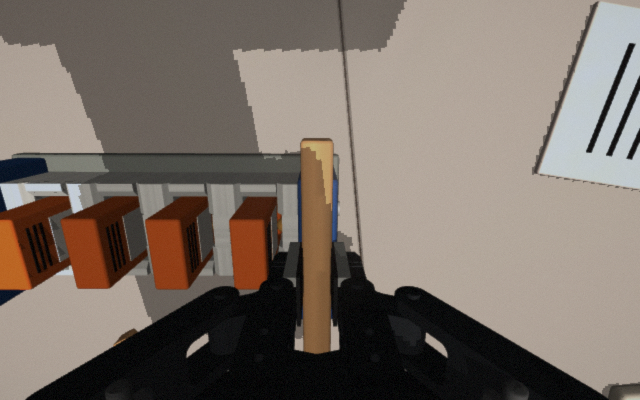

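The bar at (317,240) lies along the cheek, centred over it. I'll lower the last millimetre, open a little and lift.

{"method": "jog_arm", "body": {
  "series": "0 0 0.002 0 0 0 -1; 0 0 0.003 0 0 0 -1; 0 0 0.003 0 0 0 -1; 0 0 0.003 0 0 0 -0.4; 0 0 0.003 0 0 0 -0.4; 0 0 0.003 0 0 0 -0.4; 0 0 0.003 0 0 0 -0.4; 0 0 -0.05 0 0 0 -0.4; 0 0 -0.1 0 0 0 -0.4; 0 0 -0.2 0 0 0 0; -0.4015 -0.328 -0.1 0 0 -0.345 1; -0.4015 -0.328 -0.1 0 0 -0.345 1; -0.4015 -0.328 -0.1 0 0 -0.345 1; -0.4015 -0.328 -0.1 0 0 -0.345 1; -0.4015 -0.328 -0.1 0 0 -0.345 1; -0.4015 -0.328 -0.1 0 0 -0.345 1; -0.4015 -0.328 -0.1 0 0 -0.345 1"
}}

```text
time_s: 48.92
eef_pos: [626.0, -88.1, 139.6]
ee_rot: [0.0, -0.211, 0.977, -0.0]
force: [0.4, 0.4, 0.5]
grip_width: 0.999
grip_force: 0.0
```

```bash
python3 - <<'E'
from h import *
print(pose()[0],sense()["joints"].round(2))
p=capture("side")
R=regions_of("bar_0",p)
for r in R:
    print(r["confidence"],r["point"],r["region"].sum())
    if 100<r["region"].sum()<600: print(fit([(p,r["region"])],BAR,ray(p,r["point"],7),[-.8,-.3,.3,.8]),fit([(p,r["region"])],BAR+[0,0,77],ray(p,r["point"],84),[-.8,-.3,.3,.8]))
p=capture("wrist")
for r in regions_of("bar_0",p):
    print(r["confidence"],r["point"],r["region"].sum())
    if 100<r["region"].sum()<6000: print(fit([(p,r["region"])],BAR,ray(p,r["point"],7),[-.8,-.3,.3,.8]))
save(p,"w9")
E
```

```text
[626.04471251 -88.07676578 139.60192189] [-0.32  0.64  1.29  0.    1.21 -2.32]
0.68 [251.0, 341.6] 316
(array([ 6.26062680e+02, -8.33269858e+01,  4.25704049e-01]), np.float64(0.08298198543503255)) (array([ 6.19390291e+02, -1.86313489e+02,  4.20382359e-01]), np.float64(0.1649728997289973))
0.6 [201.2, 288.4] 270
(array([ 4.84379528e+02,  1.96266670e+02, -1.49188457e-01]), np.float64(0.147816091954023)) (array([ 4.81604658e+02,  6.63497196e+01, -9.53447309e-02]), np.float64(0.06576063130206045))
0.86 [192.1, 320.8] 2281
(array([ 6.27001482e+02, -8.80441351e+01,  4.27129656e-01]), np.float64(0.06804418453541261))
0.6 [173.8, 618.4] 2955
(array([ 4.74866899e+02,  1.28845350e+02, -4.95614020e-02]), np.float64(0.1879153568640689))
```

{"method": "jog_arm", "body": {
  "series": "0 0 0.14 0 0 0 1; 0 0 0.25 0 0 0 1; 0 0 0.295 0 0 0 1; 0 0 0.295 0 0 0 1; 0 0 0.295 0 0 0 -1; 0 0 0.295 0 0 0 -1; 0 0 0.295 0 0 0 -1; 0 0 0.295 0 0 0 -1; 0 0 0.295 0 0 0 -1; 0 0 0.295 0 0 0 -1; 0 0 0.295 0 0 0 -1; 0 0 0.295 0 0 0 -1"
}}

```text
time_s: 50.62
eef_pos: [626.7, -89.2, 21.5]
ee_rot: [0.0, -0.211, 0.977, -0.0]
force: [-0.4, -0.3, 6.1]
grip_width: 0.152
grip_force: 36.1
```

```bash
python3 - <<'E'
from h import *
x=pose()[0]; print(x)
d=rk(0,-97)
seq((*x[:2],21,1.995),(*d,160,1.454),(*d,99,1.454))
E
```

```text
[626.65521936 -89.15054073  21.48114671]
(np.float64(459.2), np.float64(-132.5), 160, 1.454) [ 0.4261  0.0735 -0.3475] [0.     0.     0.3444]
(np.float64(459.2), np.float64(-132.5), 99, 1.454) [ 0.4261  0.0735 -0.195 ] [0.     0.     0.3444]
```

{"method": "jog_arm", "body": {
  "series": "0 0 -0.15 0 0 0 -1; 0 0 -0.3 0 0 0 -1; 0 0 -0.3475 0 0 0 -1; 0.426 0.0735 -0.3475 0 0 0.3444 -1; 0.426 0.0735 -0.3475 0 0 0.3444 -1; 0.426 0.0735 -0.3475 0 0 0.3444 -1; 0.426 0.0735 -0.3475 0 0 0.3444 -1; 0.426 0.0735 -0.3475 0 0 0.3444 -1; 0.426 0.0735 -0.3475 0 0 0.3444 -1; 0.426 0.0735 -0.24 0 0 0.3444 -1; 0.426 0.0735 -0.21 0 0 0.3444 -1; 0.426 0.0735 -0.2 0 0 0.3444 -1; 0.426 0.0735 -0.195 0 0 0.3444 -1; 0.426 0.0735 -0.192 0 0 0.3444 -1; 0.426 0.0735 -0.192 0 0 0.3444 -1"
}}

```text
time_s: 52.5
eef_pos: [459.4, -132.7, 98.5]
ee_rot: [0.001, 0.058, 0.998, -0.0]
force: [-0.2, 1.1, 2.8]
grip_width: 0.154
grip_force: 35.9
```

```bash
python3 - <<'E'
from h import *
seq((459.2,-132.5,98,1.454),(459.2,-132.5,200,1.454),(457,390,300,0))
E
```

```text
(459.2, -132.5, 200, 1.454) [ 0.     0.    -0.255] [0. 0. 0.]
(457, 390, 300, 0) [ 0.1577  1.2967 -0.505 ] [0.     0.     0.9256]
```

{"method": "jog_arm", "body": {
  "series": "0 0 0 0 0 0 -0.4; 0 0 0 0 0 0 -0.4; 0 0 0 0 0 0 -0.4; 0 0 0 0 0 0 -0.4; 0 0 -0.05 0 0 0 -0.4; 0 0 -0.1 0 0 0 -0.4; 0 0 -0.25 0 0 0 0; 0 0 -0.4 0 0 0 0; 0.08 0.7 -0.5 0 0 0.5 1; 0.08 0.7 -0.5 0 0 0.5 1; 0.08 0.7 -0.5 0 0 0.5 1; 0.08 0.7 -0.5 0 0 0.5 1; 0.08 0.7 -0.5 0 0 0.5 1; 0.08 0.7 -0.5 0 0 0.5 1; 0.08 0.7 -0.5 0 0 0.5 1; 0.08 0.7 -0.5 0 0 0.5 1"
}}

```text
time_s: 54.5
eef_pos: [459.8, 148.2, 297.5]
ee_rot: [-0.0, 0.436, 0.9, -0.0]
force: [1.1, 0.7, 0.5]
grip_width: 0.998
grip_force: 0.0
```

```bash
python3 - <<'E'
from h import *
x=pose()[0]; print(x,pose()[1].as_matrix()[:,1])
r=pose()[1].as_matrix(); a=np.arctan2(r[1,1],r[0,1]); print(a)
seq((*x,a),(457,390,300,0))
E
```

```text
[459.75008625 148.18463829 297.53109424] [ 7.84749980e-01  6.19812215e-01 -5.35752376e-04]
0.6685035007022743
(457, 390, 300, 0) [ 0.4787  0.3693 -0.0062] [0.     0.     0.4256]
```

{"method": "jog_arm", "body": {
  "series": "0.479 0.369 0 0 0 0.4256 1; 0.479 0.369 0 0 0 0.4256 1; 0.479 0.369 0 0 0 0.4256 1; 0.479 0.369 0 0 0 0.4256 1; 0.479 0.369 0 0 0 0.4256 1; 0.479 0.369 0 0 0 0.4256 1; 0.479 0.369 0 0 0 0.4256 1; 0.479 0.369 0 0 0 0.4256 1"
}}

```text
time_s: 55.5
eef_pos: [457.0, 389.9, 298.2]
ee_rot: [0.0, 0.707, 0.707, 0.0]
force: [-1.3, -1.3, -0.1]
grip_width: 1.001
grip_force: 0.0
```

```bash
python3 - <<'E'
from h import *
x,r=pose(); r=r.as_matrix(); a=np.arctan2(r[1,1],r[0,1]); print(x,a)
p=capture("wrist"); save(p,"w10")
for q in regions_of("cover",p):
    print(q["confidence"],q["point"],q["region"].sum())
    f,c=fit([(p,q["region"])],COV,ray(p,q["point"],5),[-.4,-.1,.1,.4]); print(f,c)
# handle: black pixels near the cover centre
g=cv2.cvtColor(p["img"],cv2.COLOR_RGB2GRAY); m=np.zeros_like(g)
cv2.circle(m,tuple(np.round(proj(p,[[f[0],f[1],20]])[0]).astype(int)),42,1,-1)
m&=(g<70).astype(np.uint8); n,l,st,c=cv2.connectedComponentsWithStats(m); k=1+np.argmax(st[1:,4]); print(st[k],c[k])
print(fit([(p,l==k)],box((16,60,29),5),f,[f[2]-.1,f[2],f[2]+.1]))
s=capture("side"); 
for q in regions_of("bar_0",s): print(q["confidence"],q["point"],q["region"].sum(), proj(s,[[481.8,60.1,84],[459.2,-132.5,84]]).tolist())
cv2.imwrite("pics/s10.png",cv2.resize(s["img"][150:300,220:420,::-1],None,fx=4,fy=4,interpolation=cv2.INTER_CUBIC))
E
```

```text
[456.9754939  389.85132348 298.17931779] -0.0003504015526383618
0.63 [184.0, 315.2] 13365
[ 4.51990230e+02  3.49915114e+02 -2.66210118e-01] 0.016662658625920312
[302 174  22  47 572] [312.7465035  196.91783217]
(array([ 4.51896194e+02,  3.50326110e+02, -2.47126582e-01]), np.float64(0.12941404734187034))
0.72 [202.2, 290.6] 272 [[287.75903711180064, 202.9067168341631], [279.927837573362, 241.18734381287467]]
0.61 [240.5, 277.1] 350 [[287.75903711180064, 202.9067168341631], [279.927837573362, 241.18734381287467]]
```

View pics/w10.png

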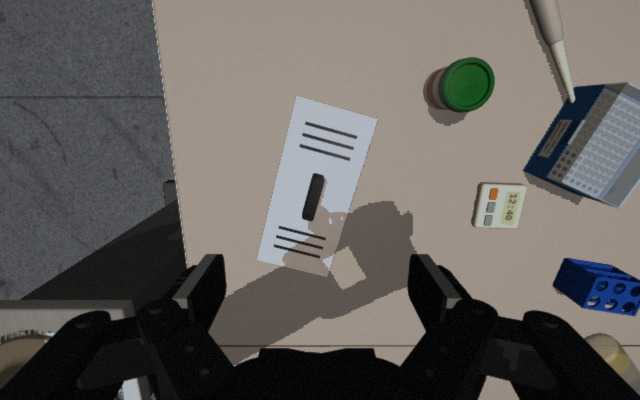

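View pics/s10.png

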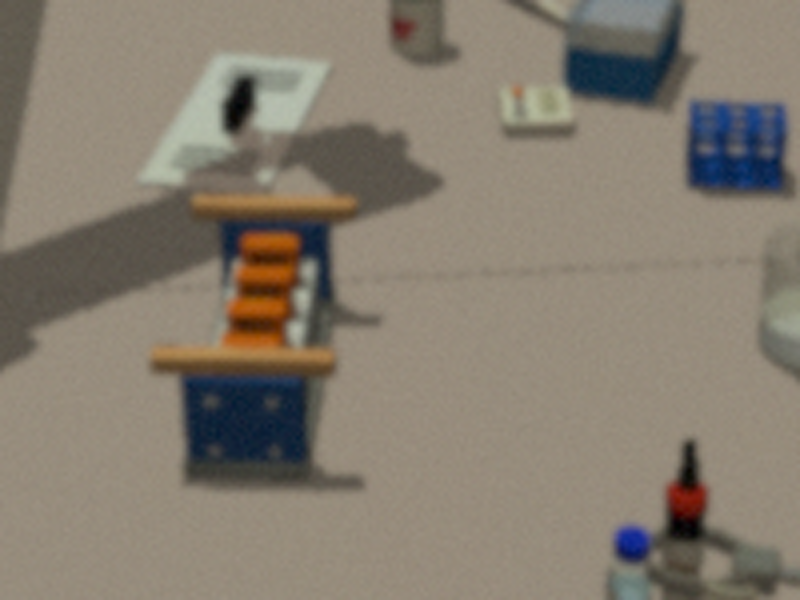

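The wrist view shows the white cover at (315,184), with its handle at (313,197), the timer at (500,206) and the jar at (467,85) clear of it. The side crop shows both bars lying on the cheeks and all four cassettes below them. I'll fetch the cover.

```bash
python3 - <<'E'
from h import *
seq((457,390,298,0),(451.7,348.7,120,-.266),(451.7,348.7,27,-.266))
seq((451.7,348.7,27,-.266),(451.7,348.7,180,-.266),(470.5,-36.2,180,-.117),(470.5,-36.2,119,-.117))
E
```

```text
(451.7, 348.7, 120, -0.266) [-0.1032 -0.0133  0.445 ] [0.     0.     0.1693]
(451.7, 348.7, 27, -0.266) [-0.1032 -0.0133  0.6775] [0.     0.     0.1693]
(451.7, 348.7, 180, -0.266) [ 0.      0.     -0.3825] [0. 0. 0.]
(470.5, -36.2, 180, -0.117) [-0.9161  0.2983 -0.3825] [ 0.      0.     -0.0949]
(470.5, -36.2, 119, -0.117) [-0.9161  0.2983 -0.23  ] [ 0.      0.     -0.0949]
```

{"method": "jog_arm", "body": {
  "series": "-0.103 -0.0135 0.445 0 0 0.1693 1; -0.103 -0.0135 0.445 0 0 0.1693 1; -0.103 -0.0135 0.445 0 0 0.1693 1; -0.103 -0.0135 0.445 0 0 0.1693 1; -0.103 -0.0135 0.445 0 0 0.1693 1; -0.103 -0.0135 0.57 0 0 0.1693 1; -0.103 -0.0135 0.65 0 0 0.1693 1; -0.103 -0.0135 0.6775 0 0 0.1693 1; -0.103 -0.0135 0.6775 0 0 0.1693 1; -0.103 -0.0135 0.6775 0 0 0.1693 -1; -0.103 -0.0135 0.6775 0 0 0.1693 -1; -0.103 -0.0135 0.6775 0 0 0.1693 -1; -0.103 -0.0135 0.6775 0 0 0.1693 -1; -0.103 -0.0135 0.6775 0 0 0.1693 -1; -0.103 -0.0135 0.6775 0 0 0.1693 -1; -0.103 -0.0135 0.6775 0 0 0.1693 -1; -0.103 -0.0135 0.6775 0 0 0.1693 -1",
  "grip_force": 90
}}

```text
time_s: 57.82
eef_pos: [451.3, 350.1, 27.3]
ee_rot: [0.0, 0.794, 0.607, 0.0]
force: [-1.2, -0.8, 6.1]
grip_width: 0.169
grip_force: 88.9
```

{"method": "jog_arm", "body": {
  "series": "0 0 -0.08 0 0 0 -1; 0 0 -0.18 0 0 0 -1; 0 0 -0.28 0 0 0 -1; 0 0 -0.3825 0 0 0 -1; -0.05 0.02 -0.3825 0 0 0 -1; -0.15 0.05 -0.3825 0 0 0 -1; -0.25 0.08 -0.3825 0 0 -0.02 -1; -0.35 0.115 -0.3825 0 0 -0.04 -1; -0.45 0.145 -0.3825 0 0 -0.05 -1; -0.55 0.18 -0.3825 0 0 -0.06 -1; -0.65 0.21 -0.3825 0 0 -0.07 -1; -0.75 0.245 -0.3825 0 0 -0.08 -1; -0.85 0.275 -0.3825 0 0 -0.095 -1; -0.916 0.298 -0.3825 0 0 -0.095 -1; -0.916 0.298 -0.3825 0 0 -0.095 -1; -0.916 0.298 -0.34 0 0 -0.095 -1; -0.916 0.298 -0.3 0 0 -0.095 -1; -0.916 0.298 -0.28 0 0 -0.095 -1; -0.916 0.298 -0.28 0 0 -0.095 -1"
}}

```text
time_s: 60.2
eef_pos: [469.7, -34.5, 138.1]
ee_rot: [-0.001, 0.747, 0.665, -0.0]
force: [-0.5, -0.5, -2.8]
grip_width: 0.169
grip_force: 88.2
```

```bash
python3 - <<'E'
from h import *
x,r=pose(); r=r.as_matrix(); print(x,np.arctan2(r[1,1],r[0,1]),sense()["force"],sense()["grip_width"])
p=capture("wrist"); s=capture("side")
a=np.vstack([p["img"][150:],s["img"][100:300]])[:,:,::-1]; cv2.imwrite("pics/c11.png",a)
E
```

```text
[469.65782588 -34.52778846 138.1227686 ] -0.11541183158675121 [-0.4971214  -0.47824468 -2.83806191] 0.16917161730032143
```

View pics/c11.png

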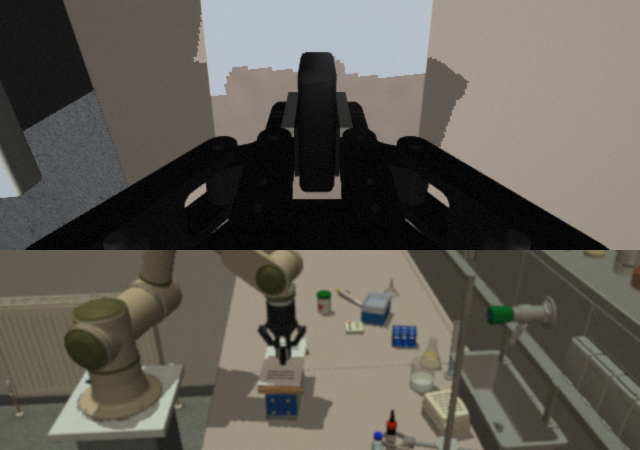

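The cover is held level over the rack: handle at (317,120) in the wrist half, and the plate above the rack at (283,375) in the side half. I'll lower and release it.

{"method": "jog_arm", "body": {
  "series": "0 0 0.02 0 0 0 -1; 0 0 0.035 0 0 0 -1; 0 0 0.043 0 0 0 -1; 0 0 0.047 0 0 0 -1; 0 0 0.049 0 0 0 -1; 0 0 0.05 0 0 0 -1; 0 0 0.05 0 0 0 -1"
}}

```text
time_s: 61.18
eef_pos: [470.2, -34.9, 118.9]
ee_rot: [0.0, 0.747, 0.665, 0.0]
force: [-0.3, -0.4, -2.2]
grip_width: 0.168
grip_force: 88.2
```

Force is still −2.2 N, so it is barely touching. I'll go down a little more, then open slowly.

{"method": "jog_arm", "body": {
  "series": "0 0 0.0015 0 0 0 -1; 0 0 0.0025 0 0 0 -1; 0 0 0.0025 0 0 0 -1"
}}

```text
time_s: 61.55
eef_pos: [470.3, -34.9, 118.3]
ee_rot: [0.0, 0.747, 0.665, 0.0]
force: [-2.2, 0.0, 5.0]
grip_width: 0.167
grip_force: 89.4
```

{"method": "jog_arm", "body": {
  "series": "0 0 0 0 0 0 -0.4; 0 0 0 0 0 0 -0.2; 0 0 0 0 0 0 0; 0 0 0 0 0 0 0; 0 0 0 0 0 0 0; 0 0 -0.04 0 0 0 0; 0 0 -0.12 0 0 0 0; 0 0 -0.25 0 0 0 0; 0 0 -0.4 0 0 0 0; 0 0 -0.5 0 0 0 0; 0 0 -0.5 0 0 0 0"
}}

```text
time_s: 62.92
eef_pos: [470.9, -35.1, 320.4]
ee_rot: [0.002, 0.747, 0.665, 0.001]
force: [0.2, -0.1, -0.8]
grip_width: 0.498
grip_force: 0.0
```

```bash
python3 - <<'E'
from h import *
x,r=pose(); print(x)
p=capture("wrist"); s=capture("side")
for q in regions_of("cover",p):
    print(q["confidence"],q["point"],q["region"].sum(),fit([(p,q["region"])],COV+[0,0,91],RACK,[-.2,-.1]))
a=np.vstack([p["img"][0:330],cv2.resize(s["img"][165:275,220:430],(516,270),interpolation=cv2.INTER_CUBIC)[:, :].copy() if 0 else cv2.copyMakeBorder(cv2.resize(s["img"][165:275,220:430],(516,270),interpolation=cv2.INTER_CUBIC),0,0,0,124,cv2.BORDER_CONSTANT)])[:,:,::-1]; cv2.imwrite("pics/c12.png",a)
E
```

```text
[470.87764545 -35.0767072  320.39960178]
0.93 [160.6, 314.7] 20382 (array([ 4.70661010e+02, -3.46828682e+01, -1.17906740e-01]), np.float64(0.018671324642084874))
```

View pics/c12.png

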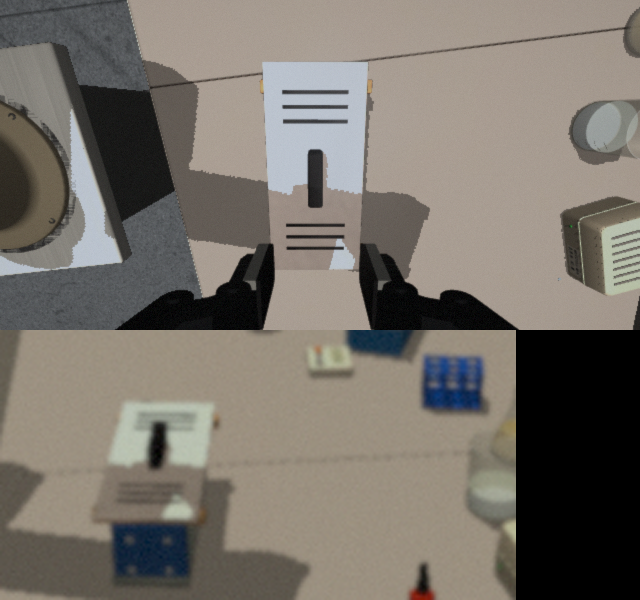

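The cover at (315,165) sits level and centred on both bars, with the bar ends showing at (265,86) and (370,86). The fit gives (470.7, −34.7, −0.118) against the rack's (470.5, −36.2, −0.117), and the arm is clear, so I'll hand in.

```bash
python3 -c "
from rig import *
print(finish_job())"
```

```text
the job is handed in; nothing more can be done
None
```

The job is handed in after about 63 s of robot time, with no verdict returned: all four cassettes were pushed home, one bar lies on each cheek, and the cover is level, within about 2 mm of centre by the last camera fit, with the timer, vial and jar never approached.

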